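# Turn the ground plates over for their second side

### The job

Every steel plate in the grinding jig has been ground on its upper face. Lift the clamp bar right over to the back, slide each plate out from under the lip, and turn it by dropping it over the edge of the turning ramp, not by turning it over in the gripper, so that all of them end up lying dark side up in the catch tray. Then close the clamp bar again, and leave the other things on the bench where they are.

Things in the scene. Friction and masses are not known exactly. Their poses are not given: they have to be found in the camera images.
- jig: fixed steel grinding jig. Base plate x -75 to +95, y -150 to +150 mm, 12 mm thick; origin on the bench under the row of slots; x points from the open front to the back, y along the row, z up. Four slots at x = 0, y = -99, -33, 33, 99 mm: plates lie on the base (z = 12 mm), long side along x. Behind x = 10 mm, blocks part the slots, each 44 mm wide. Two hinge posts at x = 70, y = +-143 mm, 46 mm high
- back_lip (a point): middle of the front edge of the fixed lip along the jig's back: its underside is 22.7 and its top 28.7 mm above the bench. It starts at jig x = 18 mm and overhangs the last 12 mm of each plate (stop behind the plates at x = 32 mm): slide a plate 15 mm or more to the front (jig -x) before lifting it. This point is on the top edge
- clamp (a joint): angle of the clamp bar about its hinge, rad. About 0: down, resting by its weight (0.4 kg) on the plates; -0.09: down on its stop, jig empty; grows as it is lifted up and over to the back; upright at 1.6, beyond which it falls back to its stop at 2.0 and stays; let go before that it falls shut
- clamp_grip (a point): middle of the clamp bar, a round steel bar of 14 mm diameter and 272 mm length along the jig's y axis, on two end arms that run back to the hinge, 82 mm from the hinge line; closed, its centre is 27.5 mm above the bench at jig x = -12 mm. It can be pinched from above anywhere between the arms and turns freely in the fingers
- clamp_hinge (a point): middle of the clamp bar's hinge line, 70 mm behind the jig's origin, 32 mm above the bench; the line runs along the jig's y
- turner: fixed turning stand. Origin on the bench straight below the lip's middle; x points from the ramp towards the tray, y along the lip, z up. A sheet ramp rises from near the bench (x = -96 mm) to the lip at x = 0, steep (53 degrees), and leaves the space under the lip open
- lip (a point): middle of the ramp's top edge, on the crest of a rolled lip 8 mm thick, 310 mm long along the turner's y, 130 mm above the bench. A plate let go level some 50 mm above it, long side along the turner's x, centre about 15 mm on the tray side, catches the lip, spins over and lands other way up in the tray
- tray (a point): middle of the floor of the catch tray, which lies under and in front of the lip: floor 4 mm above the bench, inside from -90 to +90 mm in x and -155 to +155 mm in y of this point (the lip runs above x = -50), walls 5 mm thick and 28 mm high
- plate1_mid (a point): centre of a loose steel plate 60 x 38 x 8 mm, 0.1 to 0.2 kg, long side along its own x; its z axis comes out of the bright ground face, the other face is dark mill scale. Starts in the jig bright face up, z up. One of three or four alike; None if absent
- plate2_mid (a point): centre of a loose steel plate 60 x 38 x 8 mm, 0.1 to 0.2 kg, long side along its own x; its z axis comes out of the bright ground face, the other face is dark mill scale. Starts in the jig bright face up, z up. One of three or four alike; None if absent
- plate3_mid (a point): centre of a loose steel plate 60 x 38 x 8 mm, 0.1 to 0.2 kg, long side along its own x; its z axis comes out of the bright ground face, the other face is dark mill scale. Starts in the jig bright face up, z up. One of three or four alike; None if absent
- plate4_mid (a point): centre of a loose steel plate 60 x 38 x 8 mm, 0.1 to 0.2 kg, long side along its own x; its z axis comes out of the bright ground face, the other face is dark mill scale. Starts in the jig bright face up, z up. One of three or four alike; None if absent
- screwdriver: bystander: screwdriver with green handle lying on the bench at the far side, middle
- oilcan: bystander: grey can 52 mm across, 130 mm high, standing at the far side of the bench; origin at its underside
- tape: bystander: tape measure 62 x 36 x 58 mm at the far side of the bench; origin at its underside
There are look-alikes about, which are no part of the job. Leave any blue or red look-alike of the part that bears plate3_mid alone.

How it is judged:
On the way, in this order (a step that is already met when the one before it is completed fails the run):
1. the clamp bar is lifted over to the back (value of joint clamp above 1.6 rad), for 0.2 s.
2. every plate lies dark side up in the catch tray (x of plate1_mid in the frame of tray between -0.09 and 0.09 m and y of plate1_mid in the frame of tray between -0.155 and 0.155 m and z of each of plate1_mid, plate2_mid, plate3_mid, plate4_mid in the frame of tray below 0.03 m and angle between each of plate1_mid, plate2_mid, plate3_mid, plate4_mid's own z axis and vertical above 2.74 rad and x of plate2_mid in the frame of tray between -0.09 and 0.09 m and y of plate2_mid in the frame of tray between -0.155 and 0.155 m and x of plate3_mid in the frame of tray between -0.09 and 0.09 m and y of plate3_mid in the frame of tray between -0.155 and 0.155 m and x of plate4_mid in the frame of tray between -0.09 and 0.09 m and y of plate4_mid in the frame of tray between -0.155 and 0.155 m), for 0.2 s.
At the end, for the whole second after the job is handed in: every plate present lies at rest in the catch tray, bright face down within 0.4 rad of level, its centre inside the tray and less than 30 mm above its floor (overlapping plates are fine), and the clamp bar is down (below 0.12 rad) (all of step 2 and linear speed of each of plate1, plate2, plate3, plate4 below 0.02 m/s and value of joint clamp below 0.12 rad); the robot touches nothing.
It fails at once if a plate is turned over in the gripper (gripped with more than 3 N while on edge, tilted 1.2 to 1.94 rad) ((contact force between the fingers and plate1 above 3 N and angle between plate1_mid's own z axis and vertical between 1.2 and 1.94 rad) or (contact force between the fingers and plate2 above 3 N and angle between plate2_mid's own z axis and vertical between 1.2 and 1.94 rad) or (contact force between the fingers and plate3 above 3 N and angle between plate3_mid's own z axis and vertical between 1.2 and 1.94 rad) or (contact force between the fingers and plate4 above 3 N and angle between plate4_mid's own z axis and vertical between 1.2 and 1.94 rad)).
It fails at once if the screwdriver, the can or the tape measure is moved more than 50 mm (distance of any of screwdriver, oilcan, tape from where it was at the start of the episode above 0.05 m).
Of plate1, plate2, plate3, plate4 only 3 to 4 are there at a start; the rules pass over those that are not, and their reading is None.
At some moment in a run one of plate1, plate2, plate3, plate4 may be knocked a few centimetres aside while the robot is not near it.
Once in a run the grip may slacken for a moment while it holds something.
It also fails if it takes over 208 s, if anything falls off the work surface, if the arm or the gripper's body presses on something with over 40 N, if the wrist force passes 120 N, or if a joint passes its speed limit or range.

### The arm

A 6-joint arm with a two-finger parallel gripper is mounted at the origin on the work surface. World frame = base frame: x ahead of the robot, y to its left, z up, the work surface at z = 0. Lengths are in m, angles in rad, forces in N, time in s.
With the tool pointing down it reaches from about 0.225 to 0.875 m from the base axis. Payload 3.4 kg.
Tool frame: the origin (TCP) lies between the finger pads; the fingertips stand 8 mm ahead of it and the grasp point (between the pads) lies 11 mm behind it; z points along the fingers, y is the line along which they close (so a half turn about z gives the same grasp; the last joint's range is limited). The gripper opens to 85 mm and grips with 20 to 120 N. Pads are 22 mm wide; open, the fingers measure 114 mm over their backs; the gripper's body (76 mm by 85 mm) begins 54 mm behind the grasp point. The pads swing forward as they close: fully open they stand 13 mm farther back than shut.
Start: joints at [-1.308, 0.276, 1.505, -0, 1.361, -0.121], TCP at [0.215, -0.533, 0.204] pointing down, gripper open.
Joint ranges: [-2.89, 2.89], [-0.75, 2.08], [0.22, 2.7], [-1.18, 4.32], [0.11, 2.71], [-2.7, 2.7]. Speed limits (rad/s): [2.57, 2.57, 3.14, 3.14, 3.14, 3.14].

### API

Orientations are given as a unit quaternion [w, x, y, z].
In Python, from rig import manip, optics, finder gives the robot as it stands.
- The arm moves only by the tool servo_tool, never from a script. Its argument "increments" is a list of rows, each a list of 7 numbers: the shift along the tool's x, y, z in cm, then the turn, a rotation vector about the tool's x, y, z in degrees, then the closure, from -1 (fully open) to 1 (shut). In form: [[x, y, z, rx, ry, rz, gripper], ...]. A call has exactly 5 rows; each row shifts and turns the commanded pose from where the row before left it, along the tool's axes as they then stand; what a row does not reach is not made up. A row lasts 1/10 s, in which the tool goes at most 50 mm and 8.59 degrees, less where a joint would pass 70% of its speed; a pose out of reach is approached as far as the arm can. A call is refused whole if a number of a shift passes 5 or a number of a turn 8.59, either way. A call with a gripper value outside its range is refused whole. The fingers move at their own pace and stop on an object; "squeeze" is the grip in N (left out, the last holds). Time passes only in rows, so rows that do not move let the fingers close, or fill a call up. It gives the time, the measured TCP pose, the force, the opening and the grip force at its end, in the units of the state.
- manip.get_state(): the state, without advancing time (a new reading comes with each control period).
- optics.get_image(name): name is "side" or "top" or "wrist"; returns the picture (384x512x3 uint8, red, green, blue); there is no depth.
- optics.get_calibration(name): a dict with "fov_y" (degrees; the focal length in pixels is half the picture's height over the tangent of half this angle, whatever the lens; pixels are square), "cx", "cy" (the principal point, pixels), "world_to_cam" (4x4, takes a point from world to camera coordinates). Camera axes: x right, y down, z forward; pixel columns grow to the right and rows downward; lengths in m; the calibration is good to about 2 mm. The wrist camera is an equidistant fisheye: a pixel r from the principal point sees the ray r / f radians off the axis. A picture is of the moment at which its call begins: read the wrist's pose just before it. get_calibration takes no time and is no camera call; for the wrist camera it gives the pose at the moment of the call.
- manip.sign_off(): hands the job in; it is judged then, once.
Trained networks look in the newest picture that a camera, given by its name, has taken for a name from the list of things; names that differ only in an ending like _2 or _b are one class to them, and where a whole thing is asked for, a point or a joint stands for the part that bears it (a point fixed in the world has none). Each returns a list of dicts, best first, with "p" (0 to 1); they miss things now and then, are a little off and sometimes report something else, mostly with a low value. They report only what shows in the picture. A call takes as long as a camera call. They do not tell look-alikes from the thing itself.
- finder.silhouettes(label, camera): "region" (384x512 bool, what is visible of it) and "box" ([centre column, centre row, width, height] in pixels, round what is visible of it).
- finder.tip_of(label, camera): "at" ([column, row] in pixels: a listed point, or the origin of a listed thing).
The state is a dict: "clock": time; "qpos": joint angles; "qd": joint speeds; "effort": joint torques, N m; "position": TCP position; "ee_rot": TCP orientation; "contact_force": force on the tool from outside, world axes, zero at the start; "moment": the same for the moment, N m; "width": finger opening in m; "gripper_force": force on a finger pad.
Only numpy, scipy, OpenCV 4.12 (cv2) and the standard library are available. Lean on these libraries where they do the work, as an engineer would, in place of code of your own. Each camera call takes 0.05 s, during which the arm holds its last target. There are 200 camera calls.

## Working session

There is one attempt and no reset: what is moved stays moved. The work goes in short steps, Python scripts to look and compute and a tool call to move; the robot and the scene stay as the last step left them, time stands still between calls to the robot, and variables do not carry over. Pictures are saved under pics/ and viewed, at most 14 in all, crops included, and the job is handed in when it is done.

Besides the shell and the picture viewer there is one more tool, called after "Emit:" by a JSON object that holds its "api" and its "payload", one argument or row to a line. servo_tool: Moves the arm, as the interface text tells. Its arguments: {"type":"object","properties":{"increments":{"type":"array","items":{"type":"array","items":{"type":"number"}}},"squeeze":{"type":"number"}},"required":["increments"]}

```bash
mkdir -p pics; ls
python3 - <<'E'
from rig import manip, optics, finder
import cv2,numpy as np
s=manip.get_state();print({k:np.round(v,3) for k,v in s.items()})
for n in("top","side"):
    im=optics.get_image(n);cv2.imwrite(f"pics/{n}0.png",im[:,:,::-1])
    c=optics.get_calibration(n);print(n,c["fov_y"],c["cx"],c["cy"],np.round(c["world_to_cam"],4).tolist())
    for l in["jig","back_lip","clamp_grip","clamp_hinge","lip","tray","turner","plate1_mid","oilcan","tape","screwdriver"]:
        print(l,[(np.round(d["at"]).tolist(),round(d["p"],2)) for d in finder.tip_of(l,n)][:6])
E
```

```text
pics
{'clock': np.float64(0.0), 'qpos': array([-1.308,  0.277,  1.506, -0.   ,  1.361, -0.121]), 'qd': array([-0.   ,  0.002,  0.001, -0.001,  0.001, -0.   ]), 'effort': array([-0.0000e+00, -4.1678e+01, -2.4581e+01, -0.0000e+00,  1.1000e-02,
       -0.0000e+00]), 'position': array([ 0.215, -0.533,  0.203]), 'ee_rot': array([-0.001,  0.982,  0.191, -0.   ]), 'contact_force': array([ 0.021, -0.211,  1.032]), 'moment': array([-0.014, -0.019, -0.013]), 'gripper_force': np.float64(0.0), 'width': np.float64(0.085)}
top 43.62980555513258 254.71478303967078 197.2342221619384 [[-0.0153, -0.9999, 0.0041, 0.0579], [-0.997, 0.015, -0.0755, 0.5545], [0.0754, -0.0052, -0.9971, 1.3319], [0.0, 0.0, 0.0, 1.0]]
jig [([198.0, 216.0], 0.75)]
back_lip [([202.0, 209.0], 0.77), ([265.0, 123.0], 0.49)]
clamp_grip [([198.0, 221.0], 0.92), ([191.0, 218.0], 0.5)]
clamp_hinge [([206.0, 194.0], 0.78)]
lip [([357.0, 212.0], 0.8)]
tray [([344.0, 199.0], 0.85)]
turner [([346.0, 217.0], 0.86)]
plate1_mid [([233.0, 218.0], 0.56)]
oilcan [([217.0, 135.0], 0.74)]
tape [([335.0, 123.0], 0.74), ([216.0, 132.0], 0.47)]
screwdriver [([268.0, 121.0], 0.6), ([200.0, 224.0], 0.24)]
side 50.557778830234916 253.35150257771318 191.06544225786283 [[-0.8663, -0.4994, 0.015, 0.5132], [-0.3761, 0.6321, -0.6775, 0.2455], [0.3288, -0.5925, -0.7354, 0.92], [0.0, 0.0, 0.0, 1.0]]
jig [([243.0, 272.0], 0.65)]
back_lip [([239.0, 262.0], 0.63)]
clamp_grip [([250.0, 267.0], 0.87), ([316.0, 164.0], 0.41)]
clamp_hinge [([223.0, 248.0], 0.78)]
lip [([319.0, 133.0], 0.9)]
tray [([297.0, 161.0], 0.88)]
turner [([315.0, 166.0], 0.84)]
plate1_mid [([273.0, 238.0], 0.5)]
oilcan [([174.0, 215.0], 0.89)]
tape [([233.0, 141.0], 0.62)]
screwdriver [([198.0, 176.0], 0.66), ([315.0, 167.0], 0.27)]
```

View pics/top0.png

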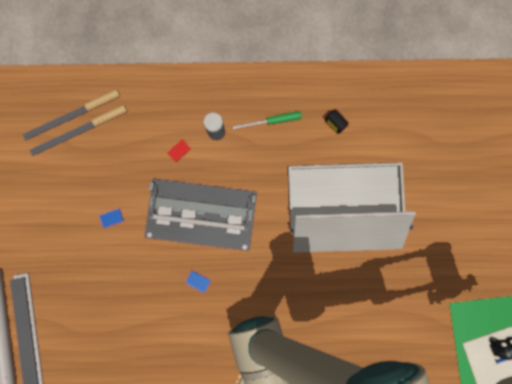

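View pics/side0.png

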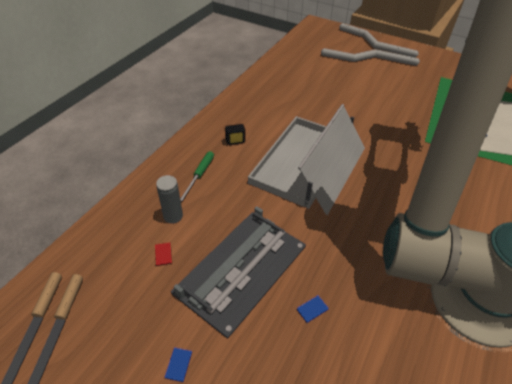

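```bash
cat > h.py <<'E'
import numpy as np,cv2
from rig import manip, optics, finder
from scipy.spatial.transform import Rotation as R
def Rt(q): return R.from_quat(np.r_[q[1:],q[0]])
def unproj(n,uv,z):
    c=optics.get_calibration(n);f=192/np.tan(np.radians(c["fov_y"]/2));T=np.array(c["world_to_cam"])
    u,v=(uv[0]-c["cx"])/f,(uv[1]-c["cy"])/f
    if n=="wrist":
        r=np.hypot(u,v);k=np.sin(r)/max(r,1e-9);d=np.array([u*k,v*k,np.cos(r)])
    else: d=np.array([u,v,1.])
    o=-T[:3,:3].T@T[:3,3];d=T[:3,:3].T@d
    return o+d*(z-o[2])/d[2]
def proj(n,P):
    c=optics.get_calibration(n);f=192/np.tan(np.radians(c["fov_y"]/2));T=np.array(c["world_to_cam"])
    p=T[:3,:3]@np.asarray(P,float)+T[:3,3]
    if n=="wrist":
        a=np.hypot(p[0],p[1]);th=np.arctan2(a,p[2]);return np.array([c["cx"]+f*th*p[0]/a,c["cy"]+f*th*p[1]/a])
    return np.array([c["cx"]+f*p[0]/p[2],c["cy"]+f*p[1]/p[2]])
E
python3 - <<'E'
from h import *
pts={"jig":(0,(198,216),(243,272)),"back_lip":(.0287,(202,209),(239,262)),"clamp_grip":(.0275,(198,221),(250,267)),"hinge":(.032,(206,194),(223,248)),"lip":(.13,(357,212),(319,133)),"tray":(.004,(344,199),(297,161)),"turner":(0,(346,217),(315,166)),"can":(0,(217,135),(174,215)),"tape":(0,(335,123),(233,141)),"scr":(.012,(268,121),(198,176)),"plate":(.016,(233,218),(273,238))}
for k,(z,a,b) in pts.items(): print(k,unproj("top",a,z).round(3),unproj("side",b,z).round(3))
E
```

```text
jig [0.506 0.212 0.   ] [0.499 0.211 0.   ]
back_lip [0.524 0.197 0.029] [0.512 0.208 0.029]
clamp_grip [0.491 0.209 0.028] [0.483 0.206 0.027]
hinge [0.566 0.186 0.032] [0.564 0.195 0.032]
lip [ 0.505 -0.214  0.13 ] [ 0.503 -0.2    0.13 ]
tray [ 0.548 -0.206  0.004] [ 0.555 -0.196  0.004]
turner [ 0.496 -0.211  0.   ] [ 0.501 -0.208  0.   ]
can [0.739 0.156 0.   ] [0.745 0.155 0.   ]
tape [ 0.769 -0.187  0.   ] [ 0.77 -0.18 -0.  ]
scr [0.775 0.008 0.012] [0.767 0.013 0.012]
plate [0.498 0.112 0.016] [0.48  0.098 0.016]
```

The top view shows three bright plates in the jig near (164,212), (189,218) and (235,224), with slot y=-33 empty. Red (179,150) and blue (111,218), (198,282) are look-alikes on the bench. The turner's ramp is on the robot side, with its lip near row 212 and the tray beyond. I'll move over the jig for a wrist look.

```bash
cat > plan.py <<'E'
# usage: plan.py x y z yaw_deg ncalls [grip]  -> rows, tool pointing down (yaw = angle of tool x)
import sys,json
from h import *
def plan(p,yaw,n,g,s=None):
    s=s or manip.get_state();P=np.array(s["position"]);Q=Rt(s["ee_rot"])
    G=R.from_euler('z',yaw,degrees=True)*R.from_euler('x',180,degrees=True)
    w=(Q.inv()*G).as_rotvec(degrees=True)/(5*n);p=np.array(p)
    for c in range(n):
        rows=[]
        for k in range(5):
            i=5*c+k;left=5*n-i
            d=np.round(Q.inv().apply((p-P)/left)*100,2);ww=np.round(w,1)
            P=P+Q.apply(d/100);Q=Q*R.from_rotvec(ww,degrees=True)
            rows.append([*map(float,d),*map(float,ww),g])
        print(json.dumps(rows).replace(" ",""))
if __name__=="__main__":
    a=list(map(float,sys.argv[1:]));plan(a[:3],a[3],int(a[4]),a[5] if len(a)>5 else -1)
E
python3 plan.py .42 .2 .30 -6 5
```

```text
[[1.86,-2.41,-0.39,0.0,0.0,1.1,-1],[1.81,-2.45,-0.39,0.0,0.0,1.1,-1],[1.76,-2.48,-0.39,0.0,0.0,1.1,-1],[1.72,-2.52,-0.39,0.0,0.0,1.1,-1],[1.67,-2.55,-0.39,0.0,0.0,1.1,-1]]
[[1.62,-2.58,-0.38,0.0,0.0,1.1,-1],[1.57,-2.61,-0.39,0.0,0.0,1.1,-1],[1.52,-2.64,-0.38,0.0,0.0,1.1,-1],[1.47,-2.67,-0.39,0.0,0.0,1.1,-1],[1.41,-2.7,-0.38,0.0,0.0,1.1,-1]]
[[1.36,-2.72,-0.39,0.0,0.0,1.1,-1],[1.31,-2.75,-0.38,0.0,0.0,1.1,-1],[1.26,-2.77,-0.39,0.0,0.0,1.1,-1],[1.2,-2.8,-0.38,0.0,0.0,1.1,-1],[1.15,-2.82,-0.39,0.0,0.0,1.1,-1]]
[[1.1,-2.84,-0.38,0.0,0.0,1.1,-1],[1.04,-2.86,-0.39,0.0,0.0,1.1,-1],[0.98,-2.88,-0.38,0.0,0.0,1.1,-1],[0.93,-2.9,-0.39,0.0,0.0,1.1,-1],[0.87,-2.92,-0.38,0.0,0.0,1.1,-1]]
[[0.82,-2.93,-0.39,0.0,0.0,1.1,-1],[0.76,-2.95,-0.38,0.0,0.0,1.1,-1],[0.71,-2.96,-0.39,0.0,0.0,1.1,-1],[0.65,-2.97,-0.38,0.0,0.0,1.1,-1],[0.59,-2.99,-0.39,0.0,0.0,1.1,-1]]
```

Emit:
{"api": "servo_tool", "payload": {
  "increments": [
    [1.8,-2.4,-0.4,0,0,1.1,-1],
    [1.8,-2.4,-0.4,0,0,1.1,-1],
    [1.8,-2.5,-0.4,0,0,1.1,-1],
    [1.7,-2.5,-0.4,0,0,1.1,-1],
    [1.7,-2.5,-0.4,0,0,1.1,-1]
  ]
}}

```text
clock: 1.7
position: [0.2566, -0.3865, 0.2238]
ee_rot: [0.0, 0.99, 0.143, 0.0]
contact_force: [0.6, -0.8, 0.1]
width: 0.0854
gripper_force: 0.0
```

Emit:
{"api": "servo_tool", "payload": {
  "increments": [
    [1.6,-2.6,-0.4,0,0,1.1,-1],
    [1.6,-2.6,-0.4,0,0,1.1,-1],
    [1.5,-2.6,-0.4,0,0,1.1,-1],
    [1.5,-2.7,-0.4,0,0,1.1,-1],
    [1.4,-2.7,-0.4,0,0,1.1,-1]
  ]
}}

```text
clock: 2.2
position: [0.2977, -0.2397, 0.2439]
ee_rot: [0.0, 0.995, 0.095, 0.0]
contact_force: [1.1, -0.4, 0.8]
width: 0.0853
gripper_force: 0.0
```

Emit:
{"api": "servo_tool", "payload": {
  "increments": [
    [1.4,-2.7,-0.4,0,0,1.1,-1],
    [1.3,-2.8,-0.4,0,0,1.1,-1],
    [1.3,-2.8,-0.4,0,0,1.1,-1],
    [1.2,-2.8,-0.4,0,0,1.1,-1],
    [1.2,-2.8,-0.4,0,0,1.1,-1]
  ]
}}

```text
clock: 2.7
position: [0.3397, -0.0925, 0.264]
ee_rot: [0.0, 0.999, 0.047, 0.0]
contact_force: [0.5, 0.0, 0.8]
width: 0.0852
gripper_force: 0.0
```

Emit:
{"api": "servo_tool", "payload": {
  "increments": [
    [1.1,-2.8,-0.4,0,0,1.1,-1],
    [1.0,-2.9,-0.4,0,0,1.1,-1],
    [1.0,-2.9,-0.4,0,0,1.1,-1],
    [0.9,-2.9,-0.4,0,0,1.1,-1],
    [0.9,-2.9,-0.4,0,0,1.1,-1]
  ]
}}

```text
clock: 3.2
position: [0.3803, 0.0542, 0.284]
ee_rot: [0.0, 1.0, -0.0, 0.0]
contact_force: [0.8, 0.1, -1.0]
width: 0.0855
gripper_force: 0.0
```

Emit:
{"api": "servo_tool", "payload": {
  "increments": [
    [0.8,-2.9,-0.4,0,0,1.1,-1],
    [0.8,-3,-0.4,0,0,1.1,-1],
    [0.7,-3,-0.4,0,0,1.1,-1],
    [0.7,-3,-0.4,0,0,1.1,-1],
    [0.6,-3,-0.4,0,0,1.1,-1]
  ]
}}

```text
clock: 3.7
position: [0.4222, 0.2018, 0.3038]
ee_rot: [0.0, 0.999, -0.048, 0.0]
contact_force: [1.1, -0.1, 0.5]
width: 0.0858
gripper_force: 0.0
```

Run:
```python
from h import *
s=manip.get_state();print(s["position"],s["ee_rot"])
im=optics.get_image("wrist");cv2.imwrite("pics/w1.png",im[:,:,::-1])
c=optics.get_calibration("wrist");print(c["fov_y"],c["cx"],c["cy"],np.round(c["world_to_cam"],3).tolist())
z={"back_lip":.0287,"clamp_grip":.0275,"clamp_hinge":.032,"plate1_mid":.02,"lip":.13,"tray":.004,"jig":0}
for l in z:
    print(l,[(np.round(d["at"]).tolist(),round(d["p"],2),unproj("wrist",d["at"],z[l]).round(4).tolist()) for d in finder.tip_of(l,"wrist")][:8])
```

```text
[0.42215506 0.20177418 0.30384988] [ 5.23916261e-05  9.98832885e-01 -4.82990883e-02  2.52680363e-04]
65.70646984690485 255.9703703890948 196.79501042073855 [[-0.095, -0.995, -0.005, 0.247], [-0.953, 0.089, 0.289, 0.32], [-0.287, 0.032, -0.957, 0.592], [0.0, 0.0, 0.0, 1.0]]
back_lip [([253.0, 96.0], 0.86, [0.5182, 0.1999, 0.0287])]
clamp_grip [([246.0, 120.0], 0.72, [0.4818, 0.2102, 0.0275])]
clamp_hinge [([249.0, 64.0], 0.63, [0.5655, 0.197, 0.032])]
plate1_mid [([316.0, 113.0], 0.92, [0.4826, 0.1013, 0.02])]
lip [([253.0, 94.0], 0.38, [0.5136, 0.1943, 0.13])]
tray [([467.0, 76.0], 0.84, [0.5501, -0.2081, 0.004])]
jig [([246.0, 109.0], 0.77, [0.4976, 0.2078, 0.0]), ([186.0, 107.0], 0.32, [0.5134, 0.3023, 0.0])]
```

View pics/w1.png

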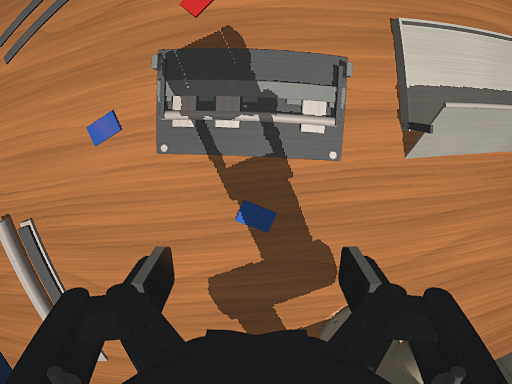

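The wrist view shows the jig base with front corners near (157,154) and (342,160). The bar is at row ~118, and there are plates at columns 183, 228 and 314. I'll fit the jig and turner poses and check with an overlay.

Run:
```python
from h import *
a=unproj("wrist",(156.5,154),.012);b=unproj("wrist",(341.5,160.5),.012)
d=a-b;yaw=np.degrees(np.arctan2(-d[0],d[1]));print(a,b,np.linalg.norm(d),yaw)
# back_lip(18,0),grip(-12),hinge(70)
y=np.radians(yaw);ex=np.array([np.cos(y),np.sin(y)])
for P,o in((unproj("wrist",(253,96),.0287),18),(unproj("wrist",(246,120),.0275),-12),(unproj("wrist",(249,64),.032),70),((a+b)/2,-75)): print((P[:2]-ex*o*1e-3).round(4))
O=(a+b)[:2]/2+ex*.075
im=cv2.imread("pics/w1.png");im=cv2.resize(im[30:180,140:370],None,fx=3.4,fy=3.4,interpolation=cv2.INTER_CUBIC)
J=lambda x,y,z:np.r_[O+ex*x*1e-3+np.array([-ex[1],ex[0]])*y*1e-3,z*1e-3]
def poly(ps,col):
    q=np.array([(proj("wrist",J(*p))-[140,30]+.5)*3.4 for p in ps]);cv2.polylines(im,[q.astype(int)],True,col,1)
poly([(-75,-150,12),(95,-150,12),(95,150,12),(-75,150,12)],(0,255,0))
for yy in(-99,-33,33,99):poly([(-30,yy-19,20),(30,yy-19,20),(30,yy+19,20),(-30,yy+19,20)],(0,0,255))
poly([(-12,-136,34.5),(-12,136,34.5)],(255,0,0));poly([(18,-136,28.7),(18,136,28.7)],(0,255,255))
cv2.imwrite("pics/w1c.png",im)
```

```text
[0.44455765 0.35989507 0.012     ] [0.40388538 0.06167882 0.012     ] 0.30097701911848257 -7.766377155459314
[0.4985 0.1969]
[0.4933 0.2068]
[0.4954 0.2051]
[0.4985 0.2007]
```

View pics/w1c.png

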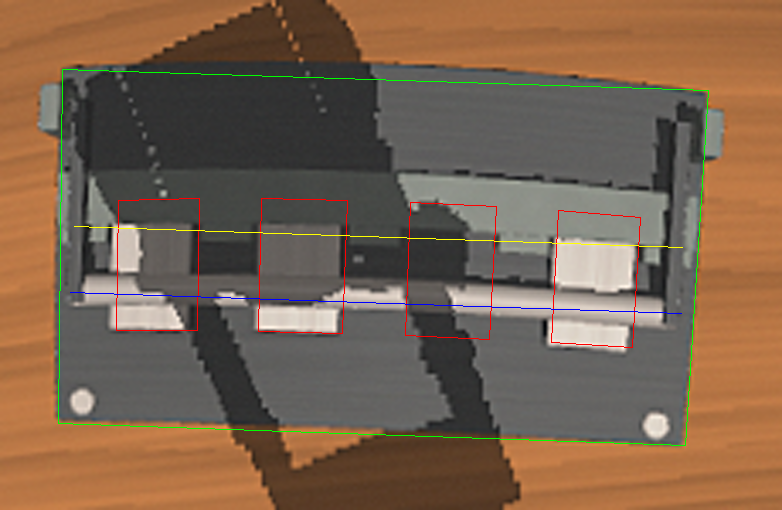

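```bash
cat >> h.py <<'E'
JO=np.array([.4975,.2025]);JY=-7.7
def J(x,y,z):
    a=np.radians(JY);c,s=np.cos(a),np.sin(a)
    return np.r_[JO+np.array([c*x-s*y,s*x+c*y])*1e-3,z*1e-3]
E
python3 - <<'E'
from h import *;from plan import plan
print(np.round(manip.get_state()["qpos"],2));p=J(-12,-33,90);print(p)
for y in(82.3,-97.7): print(y);plan(p,y,3,.43)
E
```

```text
[ 0.29  0.07  1.53 -0.    1.55  1.96]
[0.48118666 0.17140539 0.09      ]
82.3
[[0.41,0.15,1.42,0.0,0.0,-5.9,0.43],[0.4,0.19,1.42,0.0,0.0,-5.9,0.43],[0.37,0.23,1.42,0.0,0.0,-5.9,0.43],[0.35,0.27,1.42,0.0,0.0,-5.9,0.43],[0.32,0.3,1.43,0.0,0.0,-5.9,0.43]]
[[0.29,0.33,1.42,0.0,0.0,-5.9,0.43],[0.25,0.36,1.43,0.0,0.0,-5.9,0.43],[0.21,0.38,1.42,0.0,0.0,-5.9,0.43],[0.17,0.4,1.43,0.0,0.0,-5.9,0.43],[0.13,0.42,1.42,0.0,0.0,-5.9,0.43]]
[[0.09,0.43,1.43,0.0,0.0,-5.9,0.43],[0.05,0.44,1.42,0.0,0.0,-5.9,0.43],[-0.0,0.44,1.43,0.0,0.0,-5.9,0.43],[-0.05,0.44,1.42,0.0,0.0,-5.9,0.43],[-0.09,0.42,1.43,0.0,0.0,-5.9,0.43]]
-97.7
[[0.41,0.15,1.42,0.0,-0.0,6.1,0.43],[0.43,0.1,1.42,0.0,-0.0,6.1,0.43],[0.43,0.06,1.42,0.0,-0.0,6.1,0.43],[0.44,0.01,1.42,0.0,-0.0,6.1,0.43],[0.44,-0.04,1.43,0.0,-0.0,6.1,0.43]]
[[0.43,-0.08,1.42,0.0,-0.0,6.1,0.43],[0.42,-0.13,1.43,0.0,-0.0,6.1,0.43],[0.4,-0.17,1.42,0.0,-0.0,6.1,0.43],[0.38,-0.22,1.43,0.0,-0.0,6.1,0.43],[0.36,-0.25,1.42,0.0,-0.0,6.1,0.43]]
[[0.33,-0.29,1.43,0.0,-0.0,6.1,0.43],[0.3,-0.32,1.42,0.0,-0.0,6.1,0.43],[0.26,-0.36,1.43,0.0,-0.0,6.1,0.43],[0.22,-0.38,1.42,0.0,-0.0,6.1,0.43],[0.17,-0.4,1.43,0.0,-0.0,6.1,0.43]]
```

Emit:
{"api": "servo_tool", "payload": {
  "increments": [
    [0.4,0.2,1.4,0,0,-5.9,0.43],
    [0.4,0.2,1.4,0,0,-5.9,0.43],
    [0.4,0.2,1.4,0,0,-5.9,0.43],
    [0.4,0.3,1.4,0,0,-5.9,0.43],
    [0.3,0.3,1.4,0,0,-5.9,0.43]
  ]
}}

```text
clock: 4.6
position: [0.4424, 0.1894, 0.2332]
ee_rot: [0.0, 0.978, 0.209, 0.0]
contact_force: [0.4, -1.0, 1.0]
width: 0.0243
gripper_force: 0.0
```

Emit:
{"api": "servo_tool", "payload": {
  "increments": [
    [0.3,0.3,1.4,0,0,-5.9,0.43],
    [0.2,0.4,1.4,0,0,-5.9,0.43],
    [0.2,0.4,1.4,0,0,-5.9,0.43],
    [0.2,0.4,1.4,0,0,-5.9,0.43],
    [0.1,0.4,1.4,0,0,-5.9,0.43]
  ]
}}

```text
clock: 5.1
position: [0.4618, 0.1798, 0.1633]
ee_rot: [0.0, 0.892, 0.451, 0.0]
contact_force: [0.1, 0.1, -0.5]
width: 0.0243
gripper_force: 0.0
```

Emit:
{"api": "servo_tool", "payload": {
  "increments": [
    [0.1,0.4,1.4,0,0,-5.9,0.43],
    [0,0.4,1.4,0,0,-5.9,0.43],
    [0,0.4,1.4,0,0,-5.9,0.43],
    [0,0.4,1.4,0,0,-5.9,0.43],
    [0,0.4,1.4,0,0,-5.9,0.43]
  ]
}}

```text
clock: 5.6
position: [0.4804, 0.1723, 0.0933]
ee_rot: [0.0, 0.748, 0.664, 0.0]
contact_force: [-0.2, 0.3, 0.4]
width: 0.024
gripper_force: 0.0
```

Run:
```python
from h import *;from plan import plan
s=manip.get_state();print(s["position"],s["width"])
im=optics.get_image("wrist");im=im[:,:,::-1].copy()
for p,c in((J(-12,-136,34.5),0),(J(-12,136,34.5),0),(J(-12,-33,34.5),1),(J(-12,-22,34.5),1),(J(18,-33,28.7),2),(J(18,100,28.7),2)):
    q=proj("wrist",p);print(q.round());cv2.circle(im,tuple(int(v) for v in q),2,[(0,255,0),(0,0,255),(255,255,0)][c],-1)
cv2.imwrite("pics/w2.png",im)
for y in (-33,0):
    print([(d["at"],d["p"],unproj("wrist",d["at"],.0275).round(4)) for d in finder.tip_of("clamp_grip","wrist")],J(-12,0,27.5)) if y==0 else 0
plan(J(-12,-33,26),82.3,2,.43)
```

```text
[0.48041454 0.17229177 0.09330989] 0.023988827584145212
[255. 305.]
[261.  -8.]
[257. 203.]
[257. 190.]
[293. 201.]
[299.  38.]
[([256.9, 158.6], 0.74, array([0.4849, 0.2062, 0.0275]))] [0.4856082  0.20410783 0.0275    ]
[[-0.0,0.02,0.66,-0.0,0.0,0.1,0.43],[-0.0,0.02,0.66,-0.0,0.0,0.1,0.43],[-0.0,0.02,0.66,-0.0,0.0,0.1,0.43],[-0.0,0.02,0.66,-0.0,0.0,0.1,0.43],[-0.0,0.02,0.66,-0.0,0.0,0.1,0.43]]
[[-0.01,0.02,0.66,-0.0,0.0,0.1,0.43],[-0.0,0.03,0.66,-0.0,0.0,0.1,0.43],[-0.01,0.02,0.66,-0.0,0.0,0.1,0.43],[-0.0,0.03,0.67,-0.0,0.0,0.1,0.43],[-0.01,0.02,0.66,-0.0,0.0,0.1,0.43]]
```

View pics/w2.png

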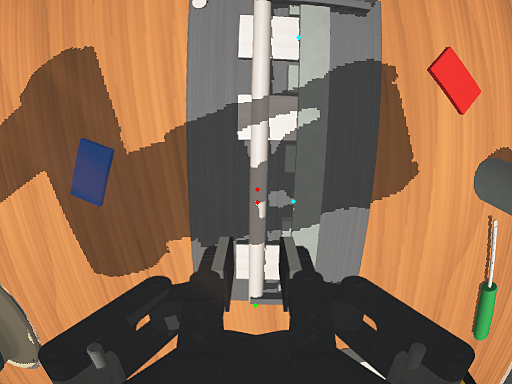

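The red dots for J(-12,-33) sit on the bar at (257,203), and the fingers straddle it evenly with their centre at col 257. I'll descend and pinch.

Emit:
{"api": "servo_tool", "payload": {
  "increments": [
    [0,0,0.7,0,0,0,0.43],
    [0,0,0.7,0,0,0,0.43],
    [0,0,0.7,0,0,0,0.43],
    [0,0.1,0.7,0,0,0,0.43],
    [0,0,0.7,0,0,0,0.43]
  ]
}}

```text
clock: 6.2
position: [0.4815, 0.1733, 0.0581]
ee_rot: [0.0, 0.749, 0.662, 0.0]
contact_force: [-0.4, -0.2, 0.4]
width: 0.0244
gripper_force: 0.0
```

Emit:
{"api": "servo_tool", "payload": {
  "increments": [
    [0,0,0.7,0,0,0,0.43],
    [0,0,0.7,0,0,0,0.43],
    [0,0,0.7,0,0,0,0.43],
    [0,0,0.7,0,0,0,0.43],
    [0,0,0.4,0,0,0,0.43]
  ]
}}

```text
clock: 6.7
position: [0.481, 0.1732, 0.0257]
ee_rot: [-0.0, 0.749, 0.663, -0.0]
contact_force: [0.6, -0.9, -0.9]
width: 0.0244
gripper_force: 0.0
```

Emit:
{"api": "servo_tool", "payload": {
  "increments": [
    [0,0,0,0,0,0,1],
    [0,0,0,0,0,0,1],
    [0,0,0,0,0,0,1],
    [0,0,0,0,0,0,1],
    [0,0,0,0,0,0,1]
  ],
  "squeeze": 50
}}

```text
clock: 7.2
position: [0.4815, 0.1733, 0.0268]
ee_rot: [0.0, 0.749, 0.663, 0.0]
contact_force: [0.6, 0.5, -0.1]
width: -0.0
gripper_force: 0.0
```

Run:
```python
from h import *
a=optics.get_image("wrist")[:,:,::-1];b=optics.get_image("side")[:,:,::-1]
b=cv2.resize(b[200:340,165:315],(512,480),interpolation=cv2.INTER_CUBIC)
a=cv2.resize(a[140:,150:370],(440,488))[:480,:288+0] if 0 else a[144:384,180:324]
a=cv2.resize(a,(288,480));cv2.imwrite("pics/c3.png",np.hstack([a,b]))
```

```text
(no output)
```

View pics/c3.png

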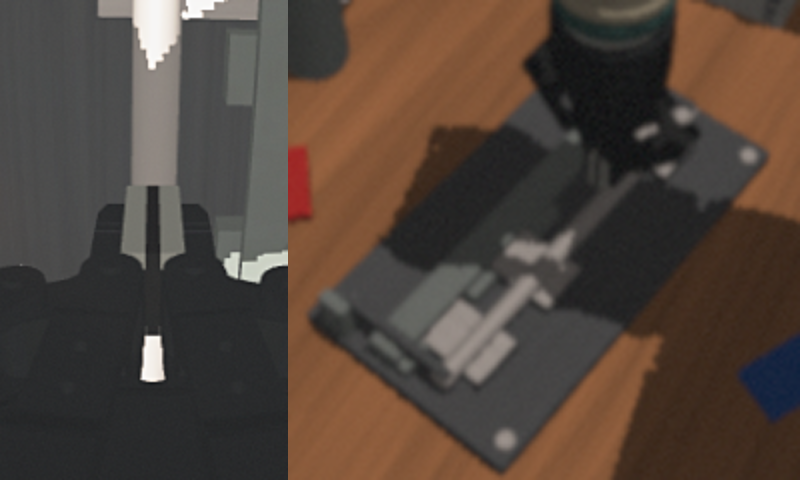

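Run:
```python
from h import *
s=manip.get_state();P=s["position"];Q=Rt(s["ee_rot"])
for dz in(.016,.008,0,-.008,-.011,-.019,-.03):
  for dx in(-.011,.011): print(dz,dx,proj("wrist",P+Q.apply([dx,0,dz])).round(1), end=" ")
  print()
for y in(-60,-45,-33,-20,0): print(y,[proj("wrist",J(x,y,27.5)).round(1) for x in(-19,-5)])
print(s["contact_force"],s["width"])
```

```text
0.016 -0.011 [254.8 236.1] 0.016 0.011 [254.7 206.1] 
0.008 -0.011 [254.8 241.1] 0.008 0.011 [254.7 210.1] 
0 -0.011 [254.7 246.4] 0 0.011 [254.7 214.4] 
-0.008 -0.011 [254.7 252.2] -0.008 0.011 [254.6 219.2] 
-0.011 -0.011 [254.7 254.5] -0.011 0.011 [254.6 221. ] 
-0.019 -0.011 [254.6 260.9] -0.019 0.011 [254.6 226.3] 
-0.03 -0.011 [254.6 270.6] -0.03 0.011 [254.5 234.5] 
-60 [array([243.7, 270.6]), array([264.8, 270.8])]
-45 [array([243.6, 250.8]), array([265.3, 251. ])]
-33 [array([243.5, 233.9]), array([265.8, 234.1])]
-20 [array([243.5, 214.5]), array([266.3, 214.8])]
0 [array([243.5, 182.9]), array([267.1, 183.2])]
[ 0.3830241  -0.04470444  0.21225534] 0.00016212074144677274
```

Run:
```python
from h import *
s=manip.get_state();P=s["position"];Q=Rt(s["ee_rot"])
q=lambda n,p:((proj("side",p)-[165,200])*[512/150,480/140]+[288,0]).round()
for z in(.01,.02,.03,.04,.05,.06,.08): print(z,[q(0,np.r_[(P+Q.apply([dx,0,0]))[:2],z]) for dx in(-.011,.011)])
print([q(0,J(-12,y,27.5)) for y in(-99,-33,0,33,99)],[q(0,p) for p in(J(-75,-150,12),J(-75,150,12))])
```

```text
0.01 [array([613., 199.]), array([594., 221.])]
0.02 [array([613., 191.]), array([594., 213.])]
0.03 [array([614., 183.]), array([595., 205.])]
0.04 [array([614., 175.]), array([595., 197.])]
0.05 [array([615., 167.]), array([595., 188.])]
0.06 [array([615., 158.]), array([595., 180.])]
0.08 [array([616., 141.]), array([596., 162.])]
[array([662., 133.]), array([606., 194.]), array([576., 227.]), array([546., 261.]), array([481., 332.])] [array([772., 144.]), array([506., 464.])]
```

The images put the shut fingertips roughly 25–30 mm higher than stated, above the bar. I'll reopen and feel downwards in small steps.

Emit:
{"api": "servo_tool", "payload": {
  "increments": [
    [0,0,0,0,0,0,0.43],
    [0,0,0,0,0,0,0.43],
    [0,0,0,0,0,0,0.43],
    [0,0,0.2,0,0,0,0.43],
    [0,0,0.2,0,0,0,0.43]
  ]
}}

```text
clock: 7.8
position: [0.4813, 0.1732, 0.0224]
ee_rot: [0.0, 0.749, 0.663, 0.0]
contact_force: [-0.9, -0.3, -0.1]
width: 0.0242
gripper_force: 0.0
```

Emit:
{"api": "servo_tool", "payload": {
  "increments": [
    [0,0,0.2,0,0,0,0.43],
    [0,0,0.2,0,0,0,0.43],
    [0,0,0.1,0,0,0,0.43],
    [0,0,0,0,0,0,0.43],
    [0,0,0,0,0,0,0.43]
  ]
}}

```text
clock: 8.3
position: [0.4814, 0.1732, 0.0175]
ee_rot: [0.0, 0.749, 0.663, -0.0]
contact_force: [0.1, -0.2, 0.2]
width: 0.0241
gripper_force: 0.0
```

Emit:
{"api": "servo_tool", "payload": {
  "increments": [
    [0,0,0.2,0,0,0,0.43],
    [0,0,0.2,0,0,0,0.43],
    [0,0,0.2,0,0,0,0.43],
    [0,0,0.2,0,0,0,0.43],
    [0,0,0,0,0,0,0.43]
  ]
}}

```text
clock: 8.8
position: [0.481, 0.1732, 0.0092]
ee_rot: [-0.0, 0.749, 0.663, -0.0]
contact_force: [-0.2, -0.5, -0.5]
width: 0.0244
gripper_force: 0.0
```

Emit:
{"api": "servo_tool", "payload": {
  "increments": [
    [0,0,0,0,0,0,1],
    [0,0,0,0,0,0,1],
    [0,0,0,0,0,0,1],
    [0,0,0,0,0,0,1],
    [0,0,0,0,0,0,1]
  ]
}}

```text
clock: 9.3
position: [0.4814, 0.1732, 0.0096]
ee_rot: [0.0, 0.749, 0.663, 0.0]
contact_force: [-0.3, -0.2, 0.2]
width: 0.0001
gripper_force: 0.0
```

Emit:
{"api": "servo_tool", "payload": {
  "increments": [
    [0,0,0.1,0,0,0,1],
    [0,0,0.1,0,0,0,1],
    [0,0,0.1,0,0,0,1],
    [0,0,0,0,0,0,1],
    [0,0,0,0,0,0,1]
  ]
}}

```text
clock: 9.8
position: [0.4813, 0.1732, 0.0065]
ee_rot: [-0.0, 0.749, 0.663, -0.0]
contact_force: [0.0, 0.0, 0.8]
width: 0.0
gripper_force: 0.0
```

Emit:
{"api": "servo_tool", "payload": {
  "increments": [
    [0,0,0.1,0,0,0,1],
    [0,0,0.1,0,0,0,1],
    [0,0,0.1,0,0,0,1],
    [0,0,0,0,0,0,1],
    [0,0,0,0,0,0,1]
  ]
}}

```text
clock: 10.3
position: [0.4815, 0.1733, 0.006]
ee_rot: [0.0, 0.749, 0.663, 0.0]
contact_force: [-4.4, -1.9, 18.3]
width: 0.0001
gripper_force: 9.5
```

Run:
```python
from h import *
s=manip.get_state();print(s["position"],s["contact_force"],np.round(s["qpos"],3))
a=optics.get_image("wrist")[:,:,::-1];b=optics.get_image("side")[:,:,::-1]
b=cv2.resize(b[200:340,165:315],(512,480),interpolation=cv2.INTER_CUBIC)
a=cv2.resize(a[144:384,180:324],(288,480));cv2.imwrite("pics/c4.png",np.hstack([a,b]))
```

```text
[0.48152862 0.17327193 0.00595101] [-4.35888922 -1.90939183 18.31621223] [ 0.21   0.376  1.919 -0.     0.845  0.332]
```

View pics/c4.png

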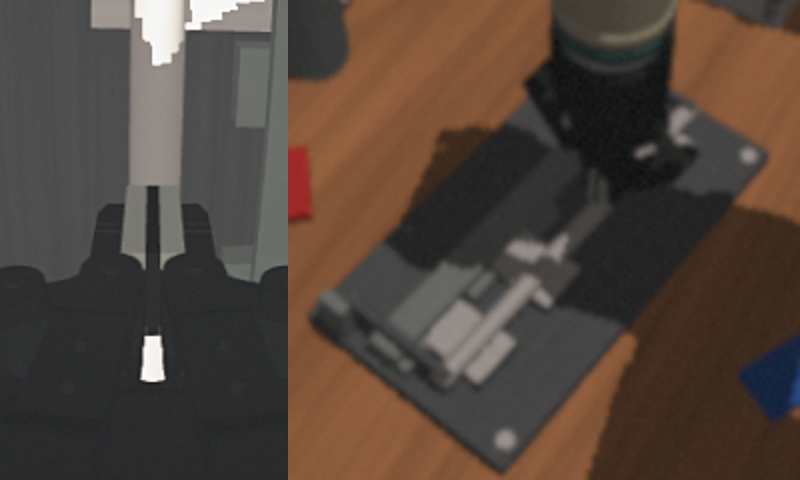

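The shut tips touched the bar (18 N, bar top z=34.5 mm) at reported z=6 mm, so the tips are at reported z + 28.5 mm. I'll correct for that.

Emit:
{"api": "servo_tool", "payload": {
  "increments": [
    [0,0,-0.3,0,0,0,1],
    [0,0,-0.3,0,0,0,1],
    [0,0,0,0,0,0,0.43],
    [0,0,0,0,0,0,0.43],
    [0,0,0,0,0,0,0.43]
  ]
}}

```text
clock: 10.9
position: [0.4811, 0.1731, 0.0092]
ee_rot: [-0.0, 0.749, 0.663, -0.0]
contact_force: [-0.1, -0.1, -0.4]
width: 0.0243
gripper_force: 0.0
```

Emit:
{"api": "servo_tool", "payload": {
  "increments": [
    [0,0,0.4,0,0,0,0.43],
    [0,0,0.4,0,0,0,0.43],
    [0,0,0.4,0,0,0,0.43],
    [0,0,0.3,0,0,0,0.43],
    [0,0,0.2,0,0,0,0.43]
  ]
}}

```text
clock: 11.4
position: [0.481, 0.1732, -0.008]
ee_rot: [-0.0, 0.749, 0.663, -0.0]
contact_force: [-0.3, -0.1, -0.1]
width: 0.0244
gripper_force: 0.0
```

Emit:
{"api": "servo_tool", "payload": {
  "increments": [
    [0,0,0.2,0,0,0,0.43],
    [0,0,0,0,0,0,1],
    [0,0,0,0,0,0,1],
    [0,0,0,0,0,0,1],
    [0,0,0,0,0,0,1]
  ]
}}

```text
clock: 11.9
position: [0.4819, 0.1731, -0.0095]
ee_rot: [0.0, 0.749, 0.662, 0.0]
contact_force: [2.5, -1.4, -4.0]
width: 0.0118
gripper_force: 48.7
```

Run:
```python
import numpy as np
g=np.linspace(-.055,1.80,26);y=-8.2*np.cos(g);z=-8.2*np.sin(g)
a=np.round(y-y[0],1);b=np.round(z-z[0],1)
print(np.c_[np.diff(a),np.diff(b)].round(1).reshape(5,5,2).tolist())
```

```text
[[[-0.0, -0.6], [0.0, -0.6], [0.1, -0.6], [0.1, -0.6], [0.2, -0.6]], [[0.2, -0.6], [0.3, -0.5], [0.2, -0.6], [0.4, -0.5], [0.3, -0.5]], [[0.5, -0.4], [0.4, -0.4], [0.5, -0.4], [0.4, -0.4], [0.6, -0.3]], [[0.5, -0.3], [0.6, -0.2], [0.5, -0.2], [0.6, -0.2], [0.6, -0.1]], [[0.6, 0.0], [0.6, -0.1], [0.6, 0.1], [0.7, 0.0], [0.6, 0.2]]]
```

Emit:
{"api": "servo_tool", "payload": {
  "increments": [
    [0,0,-0.6,0,0,0,1],
    [0,0,-0.6,0,0,0,1],
    [0,0.1,-0.6,0,0,0,1],
    [0,0.1,-0.6,0,0,0,1],
    [0,0.2,-0.6,0,0,0,1]
  ]
}}

```text
clock: 12.4
position: [0.4849, 0.1727, 0.0209]
ee_rot: [-0.0, 0.749, 0.663, -0.0]
contact_force: [2.2, -1.0, -7.2]
width: 0.0116
gripper_force: 49.0
```

Emit:
{"api": "servo_tool", "payload": {
  "increments": [
    [0,0.2,-0.6,0,0,0,1],
    [0,0.3,-0.5,0,0,0,1],
    [0,0.2,-0.6,0,0,0,1],
    [0,0.4,-0.5,0,0,0,1],
    [0,0.3,-0.5,0,0,0,1]
  ]
}}

```text
clock: 12.9
position: [0.4966, 0.171, 0.0474]
ee_rot: [-0.002, 0.749, 0.662, -0.002]
contact_force: [-4.1, -0.9, -6.2]
width: 0.012
gripper_force: 48.8
```

Emit:
{"api": "servo_tool", "payload": {
  "increments": [
    [0,0.5,-0.4,0,0,0,1],
    [0,0.4,-0.4,0,0,0,1],
    [0,0.5,-0.4,0,0,0,1],
    [0,0.4,-0.4,0,0,0,1],
    [0,0.6,-0.3,0,0,0,1]
  ]
}}

```text
clock: 13.4
position: [0.5135, 0.1685, 0.067]
ee_rot: [-0.006, 0.749, 0.662, -0.007]
contact_force: [-21.8, 1.2, 17.1]
width: 0.0113
gripper_force: 49.7
```

Emit:
{"api": "servo_tool", "payload": {
  "increments": [
    [0,0.5,-0.3,0,0,0,1],
    [0,0.6,-0.2,0,0,0,1],
    [0,0.5,-0.2,0,0,0,1],
    [0,0.6,-0.2,0,0,0,1],
    [0,0.6,-0.1,0,0,0,1]
  ]
}}

```text
clock: 13.9
position: [0.5467, 0.1641, 0.0817]
ee_rot: [-0.001, 0.749, 0.663, -0.003]
contact_force: [-10.8, -4.6, 24.1]
width: 0.0118
gripper_force: 56.0
```

Emit:
{"api": "servo_tool", "payload": {
  "increments": [
    [0,0.6,0,0,0,0,1],
    [0,0.6,-0.1,0,0,0,1],
    [0,0.6,0.1,0,0,0,1],
    [0,0.7,0,0,0,0,1],
    [0,0.6,0.2,0,0,0,1]
  ]
}}

```text
clock: 14.4
position: [0.5843, 0.1589, 0.0774]
ee_rot: [0.003, 0.749, 0.663, 0.001]
contact_force: [-1.9, 0.2, 1.5]
width: 0.0113
gripper_force: 58.4
```

Emit:
{"api": "servo_tool", "payload": {
  "increments": [
    [0,0.4,0.1,0,0,0,1],
    [0,0.4,0.1,0,0,0,1],
    [0,0,0,0,0,0,-0.4],
    [0,0,0,0,0,0,-0.4],
    [0,0,0,0,0,0,-0.4]
  ]
}}

```text
clock: 14.9
position: [0.59, 0.1607, 0.0729]
ee_rot: [0.0, 0.749, 0.663, 0.001]
contact_force: [-0.6, 0.2, 0.1]
width: 0.0545
gripper_force: 0.0
```

Emit:
{"api": "servo_tool", "payload": {
  "increments": [
    [0,0,-1,0,0,0,-0.4],
    [0,0,-2,0,0,0,-0.4],
    [0,0,-3,0,0,0,-0.4],
    [0,-0.5,-3,0,0,0,-0.4],
    [0,-2,-3,0,0,0,-0.4]
  ]
}}

```text
clock: 15.4
position: [0.5663, 0.1632, 0.1943]
ee_rot: [0.001, 0.749, 0.662, 0.001]
contact_force: [-0.3, 0.8, -0.9]
width: 0.0597
gripper_force: 0.0
```

Run:
```python
from h import *;from plan import plan
for n in("side","top"):
    optics.get_image(n);d=finder.tip_of("clamp_grip",n);print(n,[(x["at"],round(x["p"],2)) for x in d][:2],[ (g,proj(n,J(70-82*np.cos(g),0,32+82*np.sin(g))).round()) for g in(-.055,1.6,1.945)])
    print([(np.round(x["at"]).tolist(),round(x["p"],2),unproj(n,x["at"],.02).round(3).tolist()) for x in finder.tip_of("plate1_mid",n)])
plan([.42,.13,.15],-7.7,4,-.2)
```

```text
side [([209.4, 220.1], 0.77)] [(-0.055, array([249., 266.])), (1.6, array([220., 225.])), (1.945, array([211., 221.]))]
[([268.0, 239.0], 0.6, [0.488, 0.11, 0.02])]
top [([218.8, 129.7], 0.7)] [(-0.055, array([200., 223.])), (1.6, array([200., 190.])), (1.945, array([202., 180.]))]
[([234.0, 219.0], 0.68, [0.496, 0.108, 0.02])]
[[-0.25,-0.7,0.21,-0.0,0.0,4.5,-0.2],[-0.31,-0.67,0.21,-0.0,0.0,4.5,-0.2],[-0.36,-0.65,0.21,-0.0,0.0,4.5,-0.2],[-0.41,-0.62,0.21,-0.0,0.0,4.5,-0.2],[-0.45,-0.58,0.21,-0.0,0.0,4.5,-0.2]]
[[-0.5,-0.55,0.21,-0.0,0.0,4.5,-0.2],[-0.54,-0.51,0.21,-0.0,0.0,4.5,-0.2],[-0.58,-0.46,0.21,-0.0,0.0,4.5,-0.2],[-0.61,-0.42,0.21,-0.0,0.0,4.5,-0.2],[-0.64,-0.37,0.21,-0.0,0.0,4.5,-0.2]]
[[-0.67,-0.31,0.21,-0.0,0.0,4.5,-0.2],[-0.69,-0.26,0.21,-0.0,0.0,4.5,-0.2],[-0.71,-0.21,0.21,-0.0,0.0,4.5,-0.2],[-0.73,-0.15,0.21,-0.0,0.0,4.5,-0.2],[-0.73,-0.09,0.21,-0.0,0.0,4.5,-0.2]]
[[-0.74,-0.03,0.21,-0.0,0.0,4.5,-0.2],[-0.74,0.03,0.21,-0.0,0.0,4.5,-0.2],[-0.74,0.08,0.21,-0.0,0.0,4.5,-0.2],[-0.72,0.14,0.21,-0.0,0.0,4.5,-0.2],[-0.72,0.2,0.2,-0.0,0.0,4.5,-0.2]]
```

Emit:
{"api": "servo_tool", "payload": {
  "increments": [
    [-0.3,-0.7,0,0,0,6,-0.2],
    [-0.3,-0.7,0,0,0,6,-0.2],
    [-0.4,-0.7,0,0,0,6,-0.2],
    [-0.6,-0.9,0,0,0,6,-0.2],
    [-0.7,-0.9,0,0,0,6,-0.2]
  ]
}}

```text
clock: 16.2
position: [0.5193, 0.1547, 0.1907]
ee_rot: [-0.0, 0.896, 0.444, -0.002]
contact_force: [-0.3, 0.3, 0.1]
width: 0.0516
gripper_force: 0.0
```

Emit:
{"api": "servo_tool", "payload": {
  "increments": [
    [-0.8,-0.7,0,0,0,6,-0.2],
    [-0.8,-0.7,0,0,0,6,-0.2],
    [-0.9,-0.6,0,0,0,6,-0.2],
    [-0.9,-0.5,0,0,0,6,-0.2],
    [-1,-0.4,0,0,0,6,-0.2]
  ]
}}

```text
clock: 16.7
position: [0.4666, 0.1477, 0.191]
ee_rot: [-0.0, 0.98, 0.197, -0.001]
contact_force: [-0.4, 0.3, 0.0]
width: 0.0513
gripper_force: 0.0
```

Emit:
{"api": "servo_tool", "payload": {
  "increments": [
    [-1,-0.3,0,0,0,6,-0.2],
    [-1,-0.2,0,0,0,6,-0.2],
    [-1,-0.1,0,0,0,6,-0.2],
    [-1,0,0,0,0,6,-0.2],
    [-1,0,0,0,0,6,-0.2]
  ]
}}

```text
clock: 17.2
position: [0.4161, 0.1439, 0.1911]
ee_rot: [0.0, 0.998, -0.063, -0.001]
contact_force: [-0.4, -0.3, 0.5]
width: 0.051
gripper_force: 0.0
```

Run:
```python
from h import *
s=manip.get_state();print(s["position"],np.round(s["qpos"],2))
im=optics.get_image("wrist")[:,:,::-1].copy();raw=im.copy()
for d in finder.tip_of("plate1_mid","wrist"): print(np.round(d["at"]),round(d["p"],2),unproj("wrist",d["at"],.02).round(4))
def poly(ps,col):
    q=np.array([proj("wrist",J(*p)) for p in ps]);cv2.polylines(im,[np.round(q*8).astype(int)],True,col,1,cv2.LINE_AA,3)
for yy in(-99,33,99):poly([(-30,yy-19,20),(30,yy-19,20),(30,yy+19,20),(-30,yy+19,20)],(0,0,255))
poly([(18,-136,28.7),(18,136,28.7)],(0,255,255))
print([proj("wrist",p).round() for p in(J(-75,-150,12),J(-75,150,12))])
cv2.imwrite("pics/w5.png",cv2.resize(im[:220],(800,344),interpolation=cv2.INTER_CUBIC))
```

```text
[0.41605685 0.14390285 0.19111144] [ 0.17  0.08  1.79 -0.    1.28  1.87]
[280. 110.] 0.57 [0.4853 0.1073 0.02  ]
[array([322., 173.]), array([ 93., 173.])]
```

View pics/w5.png

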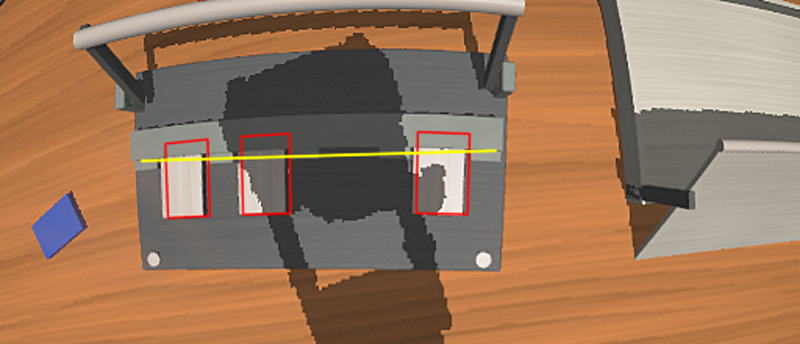

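```bash
sed -i 's/\.4975,\.2025/.4978,.2047/' h.py
python3 - <<'E'
from h import *;from plan import plan
print(J(-14,-99,0),J(-14,33,0),J(-14,99,0));plan(J(-14,-99,40),-7.7,2,-.2)
# turner from wrist/top images
for n in("wrist","top","side"):
    if n!="wrist": optics.get_image(n)
    for l,z in(("lip",.13),("tray",.004)): print(n,l,[(np.round(d["at"]).tolist(),round(d["p"],2),unproj(n,d["at"],z).round(4).tolist()) for d in finder.tip_of(l,n)][:2])
b=cv2.imread("pics/top0.png")[150:270,270:430];b=cv2.resize(b,(800,600),interpolation=cv2.INTER_CUBIC);cv2.imwrite("pics/t6.png",b)
E
```

```text
[0.4706616  0.10846847 0.        ] [0.48834778 0.23927825 0.        ] [0.49719087 0.30468314 0.        ]
[[0.6,0.28,1.51,0.0,0.0,0.1,-0.2],[0.6,0.28,1.51,0.0,0.0,0.1,-0.2],[0.6,0.28,1.51,0.0,0.0,0.1,-0.2],[0.6,0.28,1.51,0.0,0.0,0.1,-0.2],[0.6,0.28,1.51,0.0,0.0,0.1,-0.2]]
[[0.6,0.28,1.51,0.0,0.0,0.1,-0.2],[0.6,0.28,1.51,0.0,0.0,0.1,-0.2],[0.6,0.28,1.51,0.0,0.0,0.1,-0.2],[0.61,0.28,1.51,0.0,0.0,0.1,-0.2],[0.6,0.27,1.52,0.0,0.0,0.1,-0.2]]
wrist lip []
wrist tray [([484.0, 56.0], 0.93, [0.5578, -0.2128, 0.004])]
top lip [([356.0, 214.0], 0.67, [0.5007, -0.2126, 0.13])]
top tray [([346.0, 198.0], 0.88, [0.5511, -0.2108, 0.004])]
side lip [([323.0, 132.0], 0.79, [0.4948, -0.2082, 0.13])]
side tray []
```

View pics/t6.png

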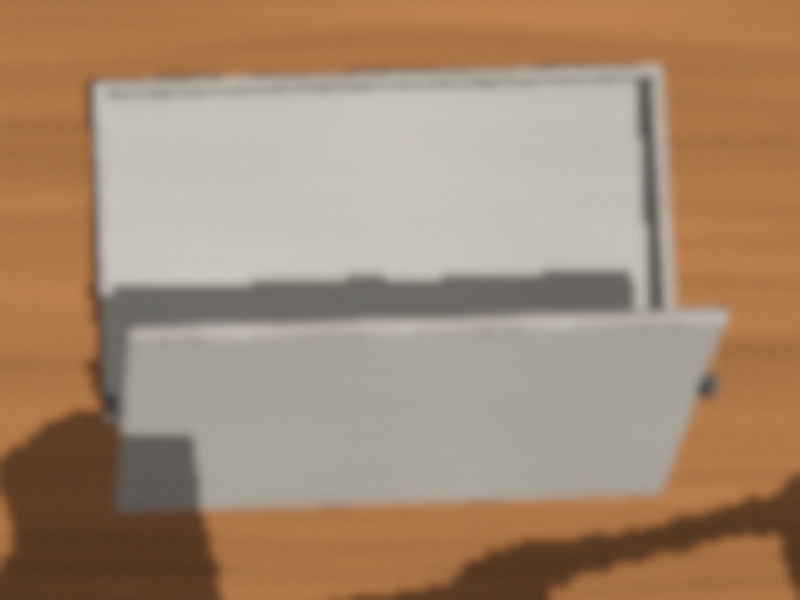

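The lip crest runs from about (295.6,216.0) to (415.8,213.2) in the top view, with the tray's far wall corners at (288.4,166.8) and (402.4,163.2).

Run:
```python
from h import *
for a,b,z in(((295.6,216),(415.8,213.2),.13),((288.4,166.8),(402.4,163.2),.03)):
    A=unproj("top",a,z);B=unproj("top",b,z);d=A-B;print(A.round(4),B.round(4),((A+B)/2).round(4),np.linalg.norm(d),np.degrees(np.arctan2(-d[0],d[1])))
```

```text
[ 0.4969 -0.0549  0.13  ] [ 0.4994 -0.3663  0.13  ] [ 0.4981 -0.2106  0.13  ] 0.31142371568430527 0.4630417968741055
[ 0.6391 -0.0466  0.03  ] [ 0.6446 -0.3683  0.03  ] [ 0.6419 -0.2075  0.03  ] 0.3217511342061399 0.9751843663053614
```

Emit:
{"api": "servo_tool", "payload": {
  "increments": [
    [0.6,0.3,1.5,0,0,0,-0.2],
    [0.6,0.3,1.5,0,0,0.5,-0.2],
    [0.6,0.3,1.5,0,0,0,-0.2],
    [0.6,0.3,1.5,0,0,0,-0.2],
    [0.6,0.3,1.5,0,0,0,-0.2]
  ]
}}

```text
clock: 18.2
position: [0.4452, 0.1254, 0.117]
ee_rot: [0.0, 0.998, -0.065, 0.0]
contact_force: [-0.9, -0.4, -0.7]
width: 0.0511
gripper_force: 0.0
```

Emit:
{"api": "servo_tool", "payload": {
  "increments": [
    [0.6,0.3,1.5,0,0,0,-0.2],
    [0.6,0.3,1.5,0,0,0,-0.2],
    [0.6,0.3,1.5,0,0,0,-0.2],
    [0.6,0.2,1.5,0,0,0,-0.2],
    [0.6,0.2,1.5,0,0,0,-0.2]
  ]
}}

```text
clock: 18.7
position: [0.4733, 0.1085, 0.042]
ee_rot: [0.0, 0.998, -0.065, 0.0]
contact_force: [-0.2, -0.5, -0.6]
width: 0.0514
gripper_force: 0.0
```

Run:
```python
from h import *;from plan import plan
s=manip.get_state();print(s["position"],s["width"],J(-14,-99,0))
im=optics.get_image("wrist")[:,:,::-1].copy()
q=np.array([proj("wrist",J(*p)) for p in[(-30,-118,20),(18,-118,20),(18,-80,20),(-30,-80,20)]]);cv2.polylines(im,[np.round(q*8).astype(int)],True,(0,0,255),1,cv2.LINE_AA,3)
cv2.imwrite("pics/w7.png",im);plan(J(-14,-99,-17.5),-7.7,2,-.2)
```

```text
[0.47332698 0.1085408  0.04196619] 0.051392317108426754 [0.4706616  0.10846847 0.        ]
[[-0.02,-0.0,0.57,0.0,0.0,0.0,-0.2],[-0.02,-0.0,0.58,0.0,0.0,0.0,-0.2],[-0.02,-0.0,0.57,0.0,0.0,0.0,-0.2],[-0.02,-0.0,0.58,0.0,0.0,0.0,-0.2],[-0.02,-0.0,0.57,0.0,0.0,0.0,-0.2]]
[[-0.02,-0.0,0.58,0.0,0.0,0.0,-0.2],[-0.02,-0.01,0.57,0.0,0.0,0.0,-0.2],[-0.02,-0.0,0.58,0.0,0.0,0.0,-0.2],[-0.02,-0.01,0.57,0.0,0.0,0.0,-0.2],[-0.03,-0.0,0.58,0.0,0.0,0.0,-0.2]]
```

View pics/w7.png

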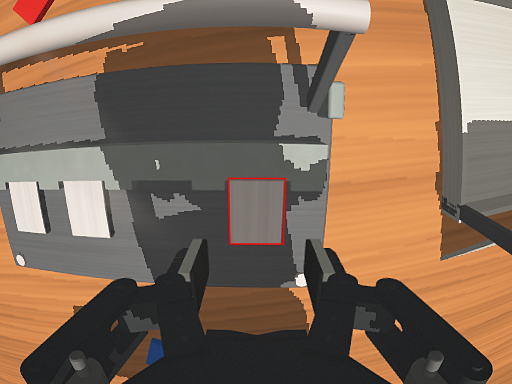

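The outline fits the plate exactly (cols 229–285, rows 178–245), with the pads centred at col 256. I'll descend and grip.

Emit:
{"api": "servo_tool", "payload": {
  "increments": [
    [-0.1,0,0.6,0,0,0,-0.2],
    [-0.1,0,0.6,0,0,0,-0.2],
    [-0.1,0,0.6,0,0,0,-0.2],
    [0,0,0.6,0,0,0,-0.2],
    [0,0,0.6,0,0,0,-0.2]
  ]
}}

```text
clock: 19.25
position: [0.4698, 0.1092, 0.0124]
ee_rot: [-0.0, 0.998, -0.065, 0.0]
contact_force: [-0.4, 0.4, 0.1]
width: 0.0514
gripper_force: 0.0
```

Emit:
{"api": "servo_tool", "payload": {
  "increments": [
    [0,0,0.6,0,0,0,-0.2],
    [0,0,0.6,0,0,0,-0.2],
    [0,0,0.6,0,0,0,-0.2],
    [0,0,0.6,0,0,0,-0.2],
    [0,0,0.5,0,0,0,-0.2]
  ]
}}

```text
clock: 19.75
position: [0.4696, 0.1091, -0.017]
ee_rot: [0.0, 0.998, -0.065, -0.0]
contact_force: [-0.4, -0.2, -0.0]
width: 0.0509
gripper_force: 0.0
```

Emit:
{"api": "servo_tool", "payload": {
  "increments": [
    [0,0,0,0,0,0,1],
    [0,0,0,0,0,0,1],
    [0,0,0,0,0,0,1],
    [0,0,0,0,0,0,1],
    [0,0,0,0,0,0,1]
  ],
  "squeeze": 70
}}

```text
clock: 20.25
position: [0.4698, 0.1091, -0.0164]
ee_rot: [0.0, 0.998, -0.065, 0.0]
contact_force: [0.5, 0.8, -0.9]
width: 0.0358
gripper_force: 70.0
```

Emit:
{"api": "servo_tool", "payload": {
  "increments": [
    [-0.5,0,-0.1,0,0,0,1],
    [-0.6,0,0,0,0,0,1],
    [-0.6,0,0,0,0,0,1],
    [-0.6,0,0,0,0,0,1],
    [-0.3,0,0,0,0,0,1]
  ]
}}

```text
clock: 20.75
position: [0.4427, 0.1126, -0.0155]
ee_rot: [0.0, 0.998, -0.065, -0.0]
contact_force: [0.8, 0.1, -1.4]
width: 0.036
gripper_force: 69.9
```

Emit:
{"api": "servo_tool", "payload": {
  "increments": [
    [0,0,-1,0,0,0,1],
    [0,0,-2,0,0,0,1],
    [0,0,-3,0,0,0,1],
    [0,0,-3,0,0,0,1],
    [0,0,-3,0,0,0,1]
  ]
}}

```text
clock: 21.25
position: [0.4442, 0.1125, 0.1065]
ee_rot: [-0.0, 0.998, -0.065, 0.001]
contact_force: [0.7, -0.4, -1.5]
width: 0.0356
gripper_force: 73.7
```

Run:
```python
from h import *;from plan import plan
s=manip.get_state();print(s["position"],s["width"],s["contact_force"])
im=optics.get_image("wrist")[:,:,::-1];cv2.imwrite("pics/w8.png",im)
plan([.4985,-.125,.148],.7,3,1)
```

```text
[0.44416447 0.11250177 0.10652439] 0.035626332758791866 [ 0.7346048  -0.4123334  -1.53191817]
[[0.54,1.53,-0.24,-0.0,-0.0,-0.5,1],[0.53,1.53,-0.24,-0.0,-0.0,-0.5,1],[0.52,1.54,-0.24,-0.0,-0.0,-0.5,1],[0.5,1.54,-0.24,-0.0,-0.0,-0.5,1],[0.49,1.55,-0.25,-0.0,-0.0,-0.5,1]]
[[0.48,1.55,-0.24,-0.0,-0.0,-0.5,1],[0.46,1.55,-0.25,-0.0,-0.0,-0.5,1],[0.45,1.56,-0.24,-0.0,-0.0,-0.5,1],[0.44,1.56,-0.25,-0.0,-0.0,-0.5,1],[0.42,1.57,-0.24,-0.0,-0.0,-0.5,1]]
[[0.41,1.57,-0.25,-0.0,-0.0,-0.5,1],[0.4,1.57,-0.24,-0.0,-0.0,-0.5,1],[0.38,1.58,-0.25,-0.0,-0.0,-0.5,1],[0.37,1.58,-0.24,-0.0,-0.0,-0.5,1],[0.36,1.58,-0.25,-0.0,-0.0,-0.5,1]]
```

View pics/w8.png

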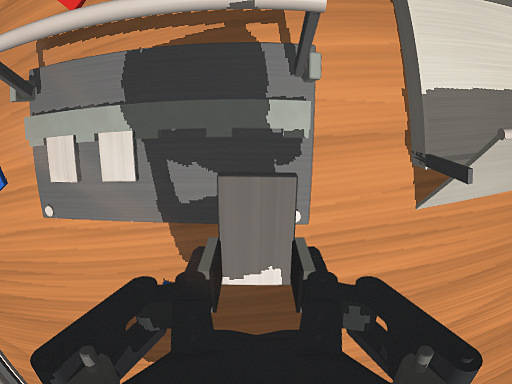

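The plate is held level, and the other two still lie in the jig at (62,158) and (117,156). On to the turner.

Emit:
{"api": "servo_tool", "payload": {
  "increments": [
    [0.5,1.5,-0.8,0,0,-0.5,1],
    [0.5,1.5,-0.8,0,0,-0.5,1],
    [0.5,1.5,-0.8,0,0,-0.5,1],
    [0.5,1.5,-0.8,0,0,-0.5,1],
    [0.5,1.5,-0.5,0,0,-0.5,1]
  ]
}}

```text
clock: 21.8
position: [0.4609, 0.0345, 0.1428]
ee_rot: [0.0, 0.999, -0.043, 0.001]
contact_force: [0.9, -0.2, -0.9]
width: 0.036
gripper_force: 73.8
```

Emit:
{"api": "servo_tool", "payload": {
  "increments": [
    [0.5,1.5,0,0,0,-0.5,1],
    [0.5,1.5,0,0,0,-0.5,1],
    [0.5,1.6,0,0,0,-0.5,1],
    [0.4,1.6,0,0,0,-0.5,1],
    [0.4,1.6,0,0,0,-0.5,1]
  ]
}}

```text
clock: 22.3
position: [0.4781, -0.045, 0.1422]
ee_rot: [0.0, 1.0, -0.022, 0.001]
contact_force: [-0.6, 0.1, -1.5]
width: 0.0357
gripper_force: 73.8
```

Emit:
{"api": "servo_tool", "payload": {
  "increments": [
    [0.4,1.6,0,0,0,-0.5,1],
    [0.4,1.6,0,0,0,-0.5,1],
    [0.4,1.6,0,0,0,-0.5,1],
    [0.4,1.6,0,0,0,-0.5,1],
    [0.4,1.6,0,0,0,-0.5,1]
  ]
}}

```text
clock: 22.8
position: [0.4959, -0.1256, 0.1422]
ee_rot: [0.0, 1.0, 0.0, 0.0]
contact_force: [0.5, -0.4, -0.9]
width: 0.0355
gripper_force: 73.8
```

Run:
```python
from h import *;from plan import plan
s=manip.get_state();P=s["position"];Q=Rt(s["ee_rot"]);print(P,s["width"],np.degrees(Q.as_euler('xyz')))
im=optics.get_image("wrist")[:,:,::-1].copy()
t=P+Q.apply([0,0,-.0364])
q=np.array([proj("wrist",t+Q.apply(p)) for p in[(-.015,-.019,0),(.045,-.019,0),(.045,.019,0),(-.015,.019,0)]]);cv2.polylines(im,[np.round(q*8).astype(int)],True,(0,0,255),1,cv2.LINE_AA,3)
A,B=np.array([.4969,-.0549,.13]),np.array([.4994,-.3663,.13])
q=np.array([proj("wrist",A+(B-A)*k) for k in np.linspace(0,1,9)]);cv2.polylines(im,[np.round(q*8).astype(int)],False,(0,255,0),1,cv2.LINE_AA,3)
cv2.imwrite("pics/w9.png",im)
print([(d["at"],d["p"],unproj("wrist",d["at"],.13)) for d in finder.tip_of("lip","wrist")],[(d["at"],d["p"],unproj("wrist",d["at"],.004)) for d in finder.tip_of("tray","wrist")])
plan([.4985,-.125,.148],.7,1,1)
```

```text
[ 0.49594158 -0.12557561  0.14217003] 0.03553704634887663 [ 1.79975162e+02 -4.96788342e-02  2.59834155e-03]
[([375.8, 221.2], 0.66, array([ 0.49767158, -0.21094269,  0.13      ]))] [([333.9, 129.9], 0.91, array([ 0.55084535, -0.20791453,  0.004     ]))]
[[0.05,-0.01,-0.12,0.0,-0.0,-0.2,1],[0.05,-0.01,-0.12,0.0,-0.0,-0.2,1],[0.05,-0.01,-0.12,0.0,-0.0,-0.2,1],[0.05,-0.0,-0.12,0.0,-0.0,-0.2,1],[0.06,-0.01,-0.13,0.0,-0.0,-0.2,1]]
```

View pics/w9.png

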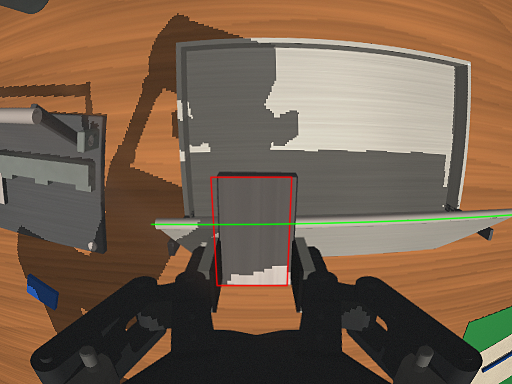

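The projected outline matches the held plate (far end at row 177). The lip line lies on the crest at about row 222, so I can make a small correction and let go.

Emit:
{"api": "servo_tool", "payload": {
  "increments": [
    [0.1,0,-0.2,0,0,-0.5,1],
    [0.1,0,-0.2,0,0,0,1],
    [0.1,0,-0.2,0,0,0,1],
    [0,0,0,0,0,0,1],
    [0,0,0,0,0,0,1]
  ]
}}

```text
clock: 23.45
position: [0.4987, -0.1245, 0.1478]
ee_rot: [0.0, 1.0, 0.005, 0.0]
contact_force: [0.2, 0.4, -0.4]
width: 0.0357
gripper_force: 73.8
```

Emit:
{"api": "servo_tool", "payload": {
  "increments": [
    [0,0,0,0,0,0,-0.3],
    [0,0,0,0,0,0,-0.3],
    [0,0,0,0,0,0,-0.3],
    [0,0,0,0,0,0,-0.3],
    [0,0,0,0,0,0,-0.3]
  ]
}}

```text
clock: 23.95
position: [0.4987, -0.1248, 0.1476]
ee_rot: [0.0, 1.0, 0.004, 0.0]
contact_force: [0.2, 0.4, -0.7]
width: 0.0558
gripper_force: 0.0
```

Emit:
{"api": "servo_tool", "payload": {
  "increments": [
    [-1,-1,-1,0,0,0,-0.2],
    [-1,-2,-1,0,0,0.5,-0.2],
    [-1,-2,0,0,0,0.5,-0.2],
    [-1,-3,0,0,0,0.5,-0.2],
    [-1,-3,0,0,0,0.5,-0.2]
  ]
}}

```text
clock: 24.45
position: [0.448, -0.0134, 0.1684]
ee_rot: [-0.0, 1.0, -0.014, 0.0]
contact_force: [0.2, 0.6, 0.1]
width: 0.0512
gripper_force: 0.0
```

Run:
```python
from h import *;from plan import plan
s=manip.get_state();print(s["position"],s["width"])
w=optics.get_image("wrist")[:,:,::-1]
print([(np.round(d["at"]).tolist(),round(d["p"],2)) for d in finder.tip_of("plate1_mid","wrist")])
t=optics.get_image("top")[:,:,::-1];print([(np.round(d["at"]).tolist(),round(d["p"],2)) for d in finder.tip_of("plate1_mid","top")])
cv2.imwrite("pics/w10.png",np.vstack([cv2.resize(w[:230,:],(800,359)),cv2.resize(t[150:262,140:420],(600,240),interpolation=cv2.INTER_CUBIC)[:, :].copy() if 0 else cv2.resize(t[155:255,140:420],(800,240),interpolation=cv2.INTER_CUBIC)]))
plan(J(-14,33,40),-7.7,4,-.2)
```

```text
[ 0.44803249 -0.01336862  0.16839125] 0.05122122408312935
[([361.0, 114.0], 0.68), ([75.0, 88.0], 0.66)]
[([318.0, 209.0], 0.47)]
[[0.17,-1.27,0.64,0.0,-0.0,0.3,-0.2],[0.16,-1.27,0.64,0.0,-0.0,0.3,-0.2],[0.15,-1.27,0.64,0.0,-0.0,0.3,-0.2],[0.15,-1.27,0.64,0.0,-0.0,0.3,-0.2],[0.14,-1.28,0.64,0.0,-0.0,0.3,-0.2]]
[[0.13,-1.28,0.64,0.0,-0.0,0.3,-0.2],[0.13,-1.28,0.64,0.0,-0.0,0.3,-0.2],[0.12,-1.28,0.64,0.0,-0.0,0.3,-0.2],[0.11,-1.28,0.64,0.0,-0.0,0.3,-0.2],[0.1,-1.28,0.64,0.0,-0.0,0.3,-0.2]]
[[0.1,-1.28,0.64,0.0,-0.0,0.3,-0.2],[0.09,-1.28,0.64,0.0,-0.0,0.3,-0.2],[0.09,-1.28,0.64,0.0,-0.0,0.3,-0.2],[0.08,-1.28,0.64,0.0,-0.0,0.3,-0.2],[0.07,-1.28,0.64,0.0,-0.0,0.3,-0.2]]
[[0.06,-1.28,0.64,0.0,-0.0,0.3,-0.2],[0.06,-1.28,0.65,0.0,-0.0,0.3,-0.2],[0.05,-1.28,0.64,0.0,-0.0,0.3,-0.2],[0.05,-1.28,0.65,0.0,-0.0,0.3,-0.2],[0.03,-1.28,0.64,0.0,-0.0,0.3,-0.2]]
```

View pics/w10.png

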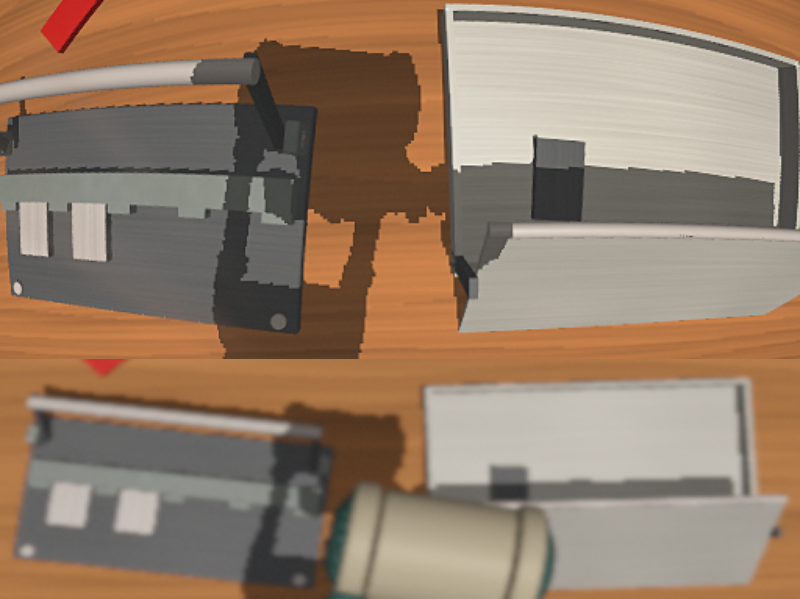

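The plate at wrist-view (558,180) lies dark side up in the tray, and plates two and three are still in the jig. Next is the y=+33 slot.

Emit:
{"api": "servo_tool", "payload": {
  "increments": [
    [0.2,-1.7,0,0,0,0.4,-0.2],
    [0.2,-1.7,0,0,0,0.4,-0.2],
    [0.2,-1.7,0,0,0,0.4,-0.2],
    [0.2,-1.7,0,0,0,0.4,-0.2],
    [0.2,-1.7,0,0,0,0.4,-0.2]
  ]
}}

```text
clock: 25.15
position: [0.4634, 0.0695, 0.1679]
ee_rot: [0.0, 1.0, -0.031, 0.0]
contact_force: [0.5, 0.2, 0.7]
width: 0.051
gripper_force: 0.0
```

Emit:
{"api": "servo_tool", "payload": {
  "increments": [
    [0.1,-1.7,-0.1,0,0,0.4,-0.2],
    [0.1,-1.7,0.8,0,0,0.4,-0.2],
    [0.1,-1.7,1,0,0,0.4,-0.2],
    [0.1,-1.7,1,0,0,0.4,-0.2],
    [0.1,-1.7,1,0,0,0.4,-0.2]
  ]
}}

```text
clock: 25.65
position: [0.475, 0.154, 0.1305]
ee_rot: [0.0, 0.999, -0.049, 0.0]
contact_force: [-0.1, 0.8, -0.0]
width: 0.0512
gripper_force: 0.0
```

Emit:
{"api": "servo_tool", "payload": {
  "increments": [
    [0,-1.7,1.5,0,0,0.4,-0.2],
    [0,-1.7,1.5,0,0,0.4,-0.2],
    [0,-1.7,1.5,0,0,0.4,-0.2],
    [0,-1.7,1.5,0,0,0.4,-0.2],
    [0,-1.7,1.5,0,0,0.4,-0.2]
  ]
}}

```text
clock: 26.15
position: [0.4845, 0.2386, 0.0551]
ee_rot: [0.0, 0.998, -0.066, 0.0]
contact_force: [-0.1, 0.1, 0.3]
width: 0.0511
gripper_force: 0.0
```

```bash
cat > chk.py <<'E'
import sys
from h import *
# bright plate outlines in the wrist picture, in jig mm (visible part), z of upper face
im=optics.get_image("wrist");a=np.radians(JY)
for d in finder.silhouettes("plate1_mid","wrist"):
    c=max(cv2.findContours(d["region"].astype(np.uint8),0,1)[0],key=len)[:,0,:]
    w=np.array([unproj("wrist",p,.02)[:2] for p in c.astype(float)])-JO
    j=w@np.array([[np.cos(a),-np.sin(a)],[np.sin(a),np.cos(a)]])*1e3
    print(round(d["p"],2),"jig x",j[:,0].min().round(),j[:,0].max().round(),"y",j[:,1].min().round(),j[:,1].max().round(),"rgb",im[d["region"]].mean(0).round())
E
python3 - <<'E'
import chk
from h import *;from plan import plan
s=manip.get_state();print(s["position"],s["width"],J(-14,33,0));plan(J(-14,33,-17),-7.7,3,-.2)
E
```

```text
0.51 jig x -71.0 152.0 y -198.0 224.0 rgb [118. 117. 114.]
[0.48327743 0.23904841 0.05382992] 0.051058843658159755 [0.48834778 0.23927825 0.        ]
[[0.03,-0.01,0.47,0.0,0.0,0.0,-0.2],[0.03,-0.01,0.47,0.0,0.0,0.0,-0.2],[0.04,-0.01,0.47,0.0,0.0,0.0,-0.2],[0.03,-0.01,0.47,0.0,0.0,0.0,-0.2],[0.04,-0.01,0.47,0.0,0.0,0.0,-0.2]]
[[0.03,-0.0,0.47,0.0,0.0,0.0,-0.2],[0.04,-0.01,0.47,0.0,0.0,0.0,-0.2],[0.03,-0.0,0.47,0.0,0.0,0.0,-0.2],[0.04,-0.01,0.47,0.0,0.0,0.0,-0.2],[0.03,-0.0,0.48,0.0,0.0,0.0,-0.2]]
[[0.04,-0.01,0.47,0.0,0.0,0.0,-0.2],[0.03,-0.0,0.48,0.0,0.0,0.0,-0.2],[0.04,-0.01,0.47,0.0,0.0,0.0,-0.2],[0.03,-0.0,0.48,0.0,0.0,0.0,-0.2],[0.04,-0.01,0.47,0.0,0.0,0.0,-0.2]]
```

```bash
cat > asc.py <<'E'
from h import *
def asc(n,f,xs,ys,z):
    im=optics.get_image(n).astype(int).min(2)
    for x in xs: print(f"{x:4d} "+"".join(" .:-=+*#%@"[min(9,im[tuple(np.clip(np.round(proj(n,f(x,y,z))[::-1]).astype(int),0,[383,511]))]//24)] for y in ys))
E
python3 - <<'E'
from asc import *
print("y 128..-4 step 3");asc("wrist",J,range(40,-60,-5),range(128,-5,-3),20)
E
```

```text
y 128..-4 step 3
  40 -----+--------------------------=----------%%
  35 ------#---------------------------=-------=-%
  30 ---------------------------------=----------+
  25 ---------------------------------------------
  20 ---------------------------------------------
  15 ##:=++===++==+++:--------:+++=++++++++-:-----
  10 +++=++===++=+=++::::::::::++++++++=+++-::::::
   5 +++=++===++==+++::::::::::=++=++++=+++-::::::
   0 +++@@@=++++=++++::::::::::=+++++++=+++:::::::
  -5 +++@@@@=+++++=@=-:::::::::=+++=+@==+++=::::::
 -10 +++@@@@@=+++++=@++++:-+-===++==@#==+++-::::::
 -15 +++@@@@@=++=++++:++++++++-@@@#+++==+++-::::::
 -20 +++@@@@@@=+=+++-::+++++-::*+++++++=+++:::::::
 -25 +++@@@@@@@=++++=:::+::::::++++++++=+++:::::::
 -30 +++++++=++++:::::::::::::::::::::::::::::::::
 -35 ++++++++++++=-:::::::::::::::::::::::::::::::
 -40 +++++++++++++:-:---::::::::::::::::::::::::::
 -45 ++++++++++++=++-==..:::::::::::::::::::::::::
 -50 +==+++++=+++=::==:..:::::::::::::::::::::::::
 -55 -++++++++++:::===...:::::::::::::::::::::::::
```

Emit:
{"api": "servo_tool", "payload": {
  "increments": [
    [0.1,0,0.7,0,0,0,-0.2],
    [0.1,0,0.7,0,0,0,-0.2],
    [0.1,0,0.7,0,0,0,-0.2],
    [0.1,0,0.7,0,0,0,-0.2],
    [0,0,0.7,0,0,0,-0.2]
  ]
}}

```text
clock: 26.8
position: [0.4875, 0.2379, 0.0201]
ee_rot: [0.0, 0.998, -0.066, 0.0]
contact_force: [-0.7, -0.2, 0.8]
width: 0.0513
gripper_force: 0.0
```

Emit:
{"api": "servo_tool", "payload": {
  "increments": [
    [0,0,0.7,0,0,0,-0.2],
    [0,0,0.7,0,0,0,-0.2],
    [0,0,0.7,0,0,0,-0.2],
    [0,0,0.7,0,0,0,-0.2],
    [0,0,0.7,0,0,0,-0.2]
  ]
}}

```text
clock: 27.3
position: [0.4873, 0.2382, -0.0151]
ee_rot: [0.0, 0.998, -0.065, -0.0]
contact_force: [-0.3, 0.3, 0.1]
width: 0.0509
gripper_force: 0.0
```

Emit:
{"api": "servo_tool", "payload": {
  "increments": [
    [0,0,0,0,0,0,1],
    [0,0,0,0,0,0,1],
    [0,0,0,0,0,0,1],
    [0,0,0,0,0,0,1],
    [0,0,0,0,0,0,1]
  ]
}}

```text
clock: 27.8
position: [0.4874, 0.2382, -0.0144]
ee_rot: [0.0, 0.998, -0.065, 0.0]
contact_force: [0.3, -0.1, -0.9]
width: 0.0354
gripper_force: 69.9
```

The grip sits a bit shallow, so I'll reopen, go 2.5 mm lower and regrip.

Emit:
{"api": "servo_tool", "payload": {
  "increments": [
    [0,0,0,0,0,0,-0.2],
    [0,0,0,0,0,0,-0.2],
    [0,0,0,0,0,0,-0.2],
    [0,0,0.1,0,0,0,-0.2],
    [0,0,0.1,0,0,0,-0.2]
  ]
}}

```text
clock: 28.3
position: [0.4874, 0.2382, -0.0164]
ee_rot: [-0.0, 0.998, -0.065, 0.0]
contact_force: [-0.4, 1.7, 0.0]
width: 0.0513
gripper_force: 0.0
```

Emit:
{"api": "servo_tool", "payload": {
  "increments": [
    [0,0,0.05,0,0,0,-0.2],
    [0,0,0,0,0,0,1],
    [0,0,0,0,0,0,1],
    [0,0,0,0,0,0,1],
    [0,0,0,0,0,0,1]
  ]
}}

```text
clock: 28.8
position: [0.4876, 0.2383, -0.0165]
ee_rot: [-0.0, 0.998, -0.065, 0.0]
contact_force: [-1.2, -0.7, 5.6]
width: 0.0357
gripper_force: 73.4
```

Emit:
{"api": "servo_tool", "payload": {
  "increments": [
    [-0.5,0,-0.1,0,0,0,1],
    [-0.6,0,0,0,0,0,1],
    [-0.6,0,0,0,0,0,1],
    [-0.6,0,0,0,0,0,1],
    [-0.3,0,0,0,0,0,1]
  ]
}}

```text
clock: 29.3
position: [0.4601, 0.2415, -0.0162]
ee_rot: [0.0, 0.998, -0.065, -0.001]
contact_force: [-0.1, -0.1, -1.4]
width: 0.0357
gripper_force: 69.9
```

Emit:
{"api": "servo_tool", "payload": {
  "increments": [
    [0,0,-1,0,0,0,1],
    [0,0,-2,0,0,0,1],
    [0,0,-3,0,0,0,1],
    [0,0,-3,0,0,0,1],
    [0,0,-3,0,0,0,1]
  ]
}}

```text
clock: 29.8
position: [0.4618, 0.2416, 0.106]
ee_rot: [-0.0, 0.998, -0.066, 0.0]
contact_force: [0.5, 0.5, -2.5]
width: 0.0356
gripper_force: 70.0
```

Emit:
{"api": "servo_tool", "payload": {
  "increments": [
    [0,0,-0.8,0,0,0,1],
    [0,0,-0.8,0,0,0,1],
    [0,0,-0.8,0,0,0,1],
    [0,0,-0.8,0,0,0,1],
    [0,0,-0.8,0,0,0,1]
  ]
}}

```text
clock: 30.3
position: [0.461, 0.2414, 0.1437]
ee_rot: [0.0, 0.998, -0.065, -0.001]
contact_force: [0.8, 0.7, -0.9]
width: 0.036
gripper_force: 70.1
```

```bash
cat > held.py <<'E'
from h import *
# ascii picture of the plane of the held plate's upper face, tool mm
def held():
    s=manip.get_state();P=s["position"];Q=Rt(s["ee_rot"]);print(P.round(4),round(s["width"],4))
    from asc import asc
    asc("wrist",lambda x,y,z:P+Q.apply([x*1e-3,y*1e-3,-.0364]),range(60,-20,-3),range(-30,31,2),0)
E
python3 - <<'E'
from held import *;from plan import plan
held();plan([.499,-.205,.148],.7,5,1)
E
```

```text
[0.461  0.2414 0.1437] 0.036
  60 ===.:::::::::::::::::::::======
  57 =#=.:::::::::::::-=:::::::=====
  54 -@@-=:=::::::::-====-:::::=====
  51 =#@:==================::::=====
  48 ==%-=-..:.:...:::::::::::::====
  45 ::::====================::::===
  42 :::::-==================::::.==
  39 -::::-==================:::::==
  36 =:::::==================::::::+
  33 =.:::===================:::::::
  30 ===::-==================:::::::
  27 -----:==================:.....:
  24 -----.==================:......
  21 ------==================:...:..
  18 -----:==================.......
  15 -----.==================:......
  12 -----.==================:--....
   9 -----.==================.---..:
   6 .:--..==================. --:..
   3 .---..================== .---..
   0 ---:..================== ..---.
  -3 ---...==============-=+= ..---.
  -6 --....==========-@%%@@@=... ---
  -9 .=:...========@@%%%%@@@@ ...=..
 -12 .=....@@@@@%@@@@@@%%@@@@ ...=..
 -15 .....:------------.............
 -18 .....------------..............
[[0.38,1.75,-0.01,-0.0,-0.0,-0.3,1],[0.37,1.75,-0.01,-0.0,-0.0,-0.3,1],[0.36,1.76,-0.01,-0.0,-0.0,-0.3,1],[0.35,1.76,-0.01,-0.0,-0.0,-0.3,1],[0.34,1.76,-0.01,-0.0,-0.0,-0.3,1]]
[[0.33,1.76,-0.01,-0.0,-0.0,-0.3,1],[0.33,1.76,-0.01,-0.0,-0.0,-0.3,1],[0.32,1.77,-0.01,-0.0,-0.0,-0.3,1],[0.31,1.77,-0.01,-0.0,-0.0,-0.3,1],[0.3,1.77,-0.01,-0.0,-0.0,-0.3,1]]
[[0.29,1.77,-0.01,-0.0,-0.0,-0.3,1],[0.28,1.77,-0.01,-0.0,-0.0,-0.3,1],[0.27,1.77,-0.01,-0.0,-0.0,-0.3,1],[0.26,1.77,-0.01,-0.0,-0.0,-0.3,1],[0.25,1.78,-0.01,-0.0,-0.0,-0.3,1]]
[[0.24,1.78,-0.01,-0.0,-0.0,-0.3,1],[0.23,1.78,-0.01,-0.0,-0.0,-0.3,1],[0.22,1.78,-0.02,-0.0,-0.0,-0.3,1],[0.21,1.78,-0.01,-0.0,-0.0,-0.3,1],[0.2,1.78,-0.02,-0.0,-0.0,-0.3,1]]
[[0.2,1.78,-0.01,-0.0,-0.0,-0.3,1],[0.19,1.78,-0.02,-0.0,-0.0,-0.3,1],[0.17,1.79,-0.01,-0.0,-0.0,-0.3,1],[0.17,1.78,-0.02,-0.0,-0.0,-0.3,1],[0.16,1.79,-0.01,-0.0,-0.0,-0.3,1]]
```

The held plate spans tool x −13.5 to +46.5 mm, so its centre is at +16. Over to the turner's middle.

Emit:
{"api": "servo_tool", "payload": {
  "increments": [
    [0.4,1.8,-0.1,0,0,-0.3,1],
    [0.4,1.8,-0.1,0,0,-0.3,1],
    [0.4,1.8,-0.1,0,0,-0.3,1],
    [0.3,1.8,-0.1,0,0,-0.3,1],
    [0.3,1.8,0,0,0,-0.3,1]
  ]
}}

```text
clock: 30.85
position: [0.4685, 0.1493, 0.1478]
ee_rot: [0.0, 0.999, -0.052, -0.0]
contact_force: [-0.3, 0.2, -2.1]
width: 0.0353
gripper_force: 70.1
```

Emit:
{"api": "servo_tool", "payload": {
  "increments": [
    [0.3,1.8,0,0,0,-0.3,1],
    [0.3,1.8,0,0,0,-0.3,1],
    [0.3,1.8,0,0,0,-0.3,1],
    [0.3,1.8,0,0,0,-0.3,1],
    [0.3,1.8,0,0,0,-0.3,1]
  ]
}}

```text
clock: 31.35
position: [0.4749, 0.0583, 0.1478]
ee_rot: [0.0, 0.999, -0.039, -0.0]
contact_force: [0.4, 0.1, -1.1]
width: 0.036
gripper_force: 70.1
```

Emit:
{"api": "servo_tool", "payload": {
  "increments": [
    [0.3,1.8,0,0,0,-0.3,1],
    [0.3,1.8,0,0,0,-0.3,1],
    [0.3,1.8,0,0,0,-0.3,1],
    [0.3,1.8,0,0,0,-0.3,1],
    [0.2,1.8,0,0,0,-0.4,1]
  ]
}}

```text
clock: 31.85
position: [0.4828, -0.0324, 0.1477]
ee_rot: [-0.0, 1.0, -0.025, -0.0]
contact_force: [0.2, 0.3, -2.0]
width: 0.0357
gripper_force: 70.1
```

Emit:
{"api": "servo_tool", "payload": {
  "increments": [
    [0.2,1.8,0,0,0,-0.4,1],
    [0.2,1.8,0,0,0,-0.4,1],
    [0.2,1.8,0,0,0,-0.4,1],
    [0.2,1.8,0,0,0,-0.4,1],
    [0.2,1.8,0,0,0,-0.4,1]
  ]
}}

```text
clock: 32.35
position: [0.4893, -0.1227, 0.1477]
ee_rot: [-0.0, 1.0, -0.008, -0.0]
contact_force: [0.1, 0.9, -1.7]
width: 0.0359
gripper_force: 70.1
```

Emit:
{"api": "servo_tool", "payload": {
  "increments": [
    [0.2,1.8,0,0,0,-0.3,1],
    [0.1,1.8,0,0,0,-0.3,1],
    [0.1,1.8,0,0,0,-0.3,1],
    [0.1,1.7,0,0,0,-0.3,1],
    [0,1,0,0,0,-0.3,1]
  ]
}}

```text
clock: 32.85
position: [0.494, -0.2043, 0.1477]
ee_rot: [0.0, 1.0, 0.005, -0.0]
contact_force: [-0.8, -0.0, -1.6]
width: 0.0357
gripper_force: 70.1
```

Run:
```python
from held import *;from plan import plan
held();s=manip.get_state();print(np.degrees(Rt(s["ee_rot"]).as_euler('xyz')));plan([.497,-.205,.148],.7,1,1)
print([(d["at"],d["p"],unproj("wrist",d["at"],.13)) for d in finder.tip_of("lip","wrist")])
```

```text
[ 0.494  -0.2043  0.1477] 0.0357
  60 .::.---------------%::%%#####%#
  57 =-::---------------------------
  54 :::.---------------------------
  51 .:.:---------------------------
  48 .:..---..................------
  45 .:..---------------------------
  42 .::.---------------------------
  39 ------:------------------------
  36 ------:------------------------
  33 -------------------------------
  30 ------:------------------------
  27 ------:------------------:-====
  24 ------.------------------######
  21 --:***:------------------******
  18 *++++*.------------------******
  15 ++++**.------------------=*****
  12 ++++::.------------------ ::*+*
   9 +**::- ------------------ :::**
   6 ..:::. ------------------ .::..
   3 ..-:-..------------------ .::-.
   0 .::::. ------------------  .::.
  -3 .-:-...------------------  .:::
  -6 -::....---------===#####-   .::
  -9 ..-... :----#############   .- 
 -12 ..:... ###############%## ...-.
 -15 .......::::::::::::::::::. ....
 -18 ......-:::::::::::::::::::   ..
[1.79910428e+02 2.01911399e-02 5.45554008e-01]
[[0.06,-0.01,-0.01,0.0,0.0,-0.0,1],[0.06,-0.01,-0.0,0.0,0.0,-0.0,1],[0.05,-0.01,-0.01,0.0,0.0,-0.0,1],[0.06,-0.01,-0.0,0.0,0.0,-0.0,1],[0.05,-0.01,-0.01,0.0,0.0,-0.0,1]]
[]
```

Still held at the same offset, so +3 mm and release. Then I'll go back towards the third plate and check on the way.

Emit:
{"api": "servo_tool", "payload": {
  "increments": [
    [0.1,0,0,0,0,0,1],
    [0.1,0,0,0,0,0,1],
    [0.1,0,0,0,0,0,1],
    [0,0,0,0,0,0,1],
    [0,0,0,0,0,0,1]
  ]
}}

```text
clock: 33.45
position: [0.4971, -0.2026, 0.1482]
ee_rot: [0.0, 1.0, 0.005, 0.0]
contact_force: [-0.8, -0.2, -1.5]
width: 0.0358
gripper_force: 70.1
```

Emit:
{"api": "servo_tool", "payload": {
  "increments": [
    [0,0,0,0,0,0,-0.3],
    [0,0,0,0,0,0,-0.3],
    [0,0,0,0,0,0,-0.3],
    [0,0,0,0,0,0,-0.3],
    [0,0,0,0,0,0,-0.3]
  ]
}}

```text
clock: 33.95
position: [0.4971, -0.2031, 0.1482]
ee_rot: [0.0, 1.0, 0.005, 0.0]
contact_force: [-0.7, 0.5, -0.5]
width: 0.0555
gripper_force: 0.0
```

Emit:
{"api": "servo_tool", "payload": {
  "increments": [
    [-1,-1,-1,0,0,0.3,-0.2],
    [-1,-2,-1,0,0,0.3,-0.2],
    [-1,-2.5,0,0,0,0.3,-0.2],
    [-1,-2.5,0,0,0,0.3,-0.2],
    [-1,-2.5,0,0,0,0.3,-0.2]
  ]
}}

```text
clock: 34.45
position: [0.446, -0.0966, 0.1689]
ee_rot: [-0.0, 1.0, -0.008, 0.0]
contact_force: [0.1, 0.8, 0.3]
width: 0.0512
gripper_force: 0.0
```

Run:
```python
from asc import *;from plan import plan
s=manip.get_state();print(s["position"],s["width"])
T=lambda x,y,z:np.array([.5485+x*1e-3,-.2095+y*1e-3,.004+z*1e-3])
asc("wrist",T,range(90,-95,-10),range(150,-155,-7),8)
print([(np.round(d["at"]).tolist(),round(d["p"],2),(unproj("wrist",d["at"],.012)-T(0,0,0)).round(3)) for d in finder.tip_of("plate1_mid","wrist")])
plan(J(-15,99,50),-7.7,6,-.2)
```

```text
[ 0.44597529 -0.09659491  0.16888504] 0.051234062733458215
  90 %#+=#*+==++-::-:-----:---------------------:
  80 %%%%%%%%%%%##%##%################*##******::
  70 ##########################################::
  60 #################################**#******::
  50 ---*###################################*##::
  40 -------%##################################::
  30 ===----##%#%%%%%%%#%######################::
  20 --===-=*%#################%###############::
  10 -=--=-=*%%%###############################::
   0 ===-===%%%%%%%%###%#%%%###################::
 -10 -=--=--======%%%.=====%%%%################--
 -20 =-----%======%%%.====-%#%#%#%%%%#%=-%%#%##-:
 -30 ==---==:::::.=---:::::=--==--------------#::
 -40 ----===::::::==--:::::-------------------%-:
 -50 -----==::::::--==:::::===-==-------------%-:
 -60 ------=:::::-=-==:::::-------------------=--
 -70 =====-===-@%%%---#####################**##**
 -80 ----------------****************************
 -90 ---------------*****************************
[([290.0, 112.0], 0.61, array([-0.032,  0.077,  0.008])), ([26.0, 134.0], 0.45, array([-0.0
[... 388 characters left out ...]
4,0.4,-0.0,0.0,0.2,-0.2],[0.1,-1.34,0.4,-0.0,0.0,0.2,-0.2],[0.1,-1.34,0.4,-0.0,0.0,0.2,-0.2],[0.09,-1.34,0.4,-0.0,0.0,0.2,-0.2],[0.09,-1.34,0.4,-0.0,0.0,0.2,-0.2]]
[[0.08,-1.34,0.4,-0.0,0.0,0.2,-0.2],[0.08,-1.34,0.4,-0.0,0.0,0.2,-0.2],[0.08,-1.34,0.4,-0.0,0.0,0.2,-0.2],[0.07,-1.34,0.39,-0.0,0.0,0.2,-0.2],[0.07,-1.34,0.4,-0.0,0.0,0.2,-0.2]]
[[0.06,-1.34,0.39,-0.0,0.0,0.2,-0.2],[0.06,-1.34,0.4,-0.0,0.0,0.2,-0.2],[0.05,-1.34,0.39,-0.0,0.0,0.2,-0.2],[0.05,-1.34,0.4,-0.0,0.0,0.2,-0.2],[0.04,-1.34,0.39,-0.0,0.0,0.2,-0.2]]
[[0.04,-1.34,0.4,-0.0,0.0,0.2,-0.2],[0.03,-1.34,0.39,-0.0,0.0,0.2,-0.2],[0.03,-1.34,0.4,-0.0,0.0,0.2,-0.2],[0.02,-1.34,0.39,-0.0,0.0,0.2,-0.2],[0.02,-1.33,0.4,-0.0,0.0,0.2,-0.2]]
```

Both plates show dark in the tray, at y≈+90 and +15. Now the third, at y=+99.

Emit:
{"api": "servo_tool", "payload": {
  "increments": [
    [0.2,-2,0,0,0,0.4,-0.2],
    [0.2,-2,0,0,0,0.4,-0.2],
    [0.2,-2,0,0,0,0.4,-0.2],
    [0.2,-2,0,0,0,0.4,-0.2],
    [0.2,-2,0,0,0,0.3,-0.2]
  ]
}}

```text
clock: 35.05
position: [0.4602, 0.0021, 0.1688]
ee_rot: [0.0, 1.0, -0.025, 0.0]
contact_force: [0.7, 0.4, -0.2]
width: 0.0512
gripper_force: 0.0
```

Emit:
{"api": "servo_tool", "payload": {
  "increments": [
    [0.2,-2,0,0,0,0.3,-0.2],
    [0.2,-2,0,0,0,0.3,-0.2],
    [0.2,-2,0,0,0,0.3,-0.2],
    [0.1,-2,0,0,0,0.3,-0.2],
    [0.1,-2,0,0,0,0.3,-0.2]
  ]
}}

```text
clock: 35.55
position: [0.4742, 0.1015, 0.1687]
ee_rot: [0.0, 0.999, -0.038, 0.0]
contact_force: [1.1, -0.1, -0.3]
width: 0.0515
gripper_force: 0.0
```

Emit:
{"api": "servo_tool", "payload": {
  "increments": [
    [0.1,-2,0.4,0,0,0.3,-0.2],
    [0.1,-2,0.4,0,0,0.3,-0.2],
    [0.1,-2,0.4,0,0,0.3,-0.2],
    [0.1,-2,0.4,0,0,0.3,-0.2],
    [0.1,-2,0.4,0,0,0.3,-0.2]
  ]
}}

```text
clock: 36.05
position: [0.4879, 0.2007, 0.1485]
ee_rot: [0.0, 0.999, -0.051, 0.0]
contact_force: [0.7, 0.6, 0.5]
width: 0.051
gripper_force: 0.0
```

Emit:
{"api": "servo_tool", "payload": {
  "increments": [
    [0.1,-2,2,0,0,0.3,-0.2],
    [0.1,-2,2,0,0,0.3,-0.2],
    [0,-2,2,0,0,0.3,-0.2],
    [0,-2,2,0,0,0.3,-0.2],
    [0,-2,2,0,0,0.3,-0.2]
  ]
}}

```text
clock: 36.55
position: [0.5013, 0.2999, 0.0479]
ee_rot: [-0.0, 0.998, -0.064, 0.0]
contact_force: [0.5, -0.2, 0.1]
width: 0.0512
gripper_force: 0.0
```

Run:
```python
from asc import *;from plan import plan
s=manip.get_state();print(s["position"],s["width"],J(-14,99,0),np.degrees(Rt(s["ee_rot"]).as_euler('xyz')))
asc("wrist",J,range(25,-60,-5),range(140,60,-2),20)
plan(J(-14,99,-16.5),-7.7,2,-.2)
```

```text
[0.50125675 0.29993361 0.04789159] 0.05117202197315989 [0.49719087 0.30468314 0.        ] [-1.79995618e+02 -5.22440907e-02 -7.33013933e+00]
  25 ----------------------------------------
  20 ----------------------------------------
  15 ---------:=========+=======+:::---------
  10 ::::::::::=========+=======+-::---------
   5 ::::::::::===+====++======+=::::::::::::
   0 :+::::+:::===+=======@@@-%@@.:::::::::::
  -5 ::-++++++-==++=%@@@@@@@@%==+::::::::::::
 -10 :::::++++=@@@@@@@@@@#+=+=+++::::::::::::
 -15 ::::::++++@@@@@@-==+=====+++::::::::::::
 -20 :::::::::+@@@====++======+=+::::::::::::
 -25 :::::::::*==++===+=====+++++::::::::::::
 -30 -=..::::::::::::::::::::::::::::::::::::
 -35 =...::::::::::::::::::::::::::::::::::::
 -40 ...:-:::::::::::::::::::::::::::::::::::
 -45 ....++::::::::::::::::::::::::::::::::::
 -50 ....+==-::::::::::::::::::::::::::::::::
 -55 ....-+====::::::::::::::::::::::::::::::
[[-0.03,-0.02,0.61,-0.0,0.0,0.0,-0.2],[-0.03,-0.02,0.61,-0.0,0.0,0.0,-0.2],[-0.03,-0.02,0.61,-0.0,0.0,0.0,-0.2],[-0.03,-0.02,0.61,-0.0,0.0,0.0,-0.2],[-0.03,-0.02,0.61,-0.0,0.0,0.0,-0.2]]
[[-0.03,-0.02,0.61,-0.0,0.0,0.0,-0.2],[-0.03,-0.02,0.61,-0.0,0.0,0.0,-0.2],[-0.03,-0.03,0.62,-0.0,0.0,0.0,-0.2],[-0.03,-0.02,0.61,-0.0,0.0,0.0,-0.2],[-0.02,-0.03,0.62,-0.0,0.0,0.0,-0.2]]
```

Emit:
{"api": "servo_tool", "payload": {
  "increments": [
    [-0.1,-0.1,0.6,0,0,0,-0.2],
    [-0.1,-0.1,0.6,0,0,0,-0.2],
    [-0.1,-0.1,0.6,0,0,0,-0.2],
    [0,-0.1,0.6,0,0,0,-0.2],
    [0,0,0.6,0,0,0,-0.2]
  ]
}}

```text
clock: 37.1
position: [0.4987, 0.3034, 0.0182]
ee_rot: [-0.0, 0.998, -0.064, 0.0]
contact_force: [0.1, -0.3, 0.5]
width: 0.0513
gripper_force: 0.0
```

Emit:
{"api": "servo_tool", "payload": {
  "increments": [
    [0,0,0.7,0,0,0,-0.2],
    [0,0,0.7,0,0,0,-0.2],
    [0,0,0.7,0,0,0,-0.2],
    [0,0,0.6,0,0,0,-0.2],
    [0,0,0.6,0,0,0,-0.2]
  ]
}}

```text
clock: 37.6
position: [0.4984, 0.3037, -0.0156]
ee_rot: [0.0, 0.998, -0.064, -0.0]
contact_force: [-0.4, -0.8, -0.8]
width: 0.0512
gripper_force: 0.0
```

Emit:
{"api": "servo_tool", "payload": {
  "increments": [
    [0,-0.1,0.1,0,0,0,-0.2],
    [0,0,0,0,0,0,1],
    [0,0,0,0,0,0,1],
    [0,0,0,0,0,0,1],
    [0,0,0,0,0,0,1]
  ]
}}

```text
clock: 38.1
position: [0.4987, 0.3049, -0.0157]
ee_rot: [-0.0, 0.998, -0.064, 0.0]
contact_force: [0.0, 0.4, 1.1]
width: 0.036
gripper_force: 70.1
```

Emit:
{"api": "servo_tool", "payload": {
  "increments": [
    [-0.5,0,-0.1,0,0,0,1],
    [-0.6,0,0,0,0,0,1],
    [-0.6,0,0,0,0,0,1],
    [-0.6,0,0,0,0,0,1],
    [-0.3,0,0,0,0,0,1]
  ]
}}

```text
clock: 38.6
position: [0.4715, 0.3079, -0.0151]
ee_rot: [0.0, 0.998, -0.064, -0.0]
contact_force: [-0.5, -0.3, -1.0]
width: 0.0358
gripper_force: 69.9
```

Emit:
{"api": "servo_tool", "payload": {
  "increments": [
    [0,0,-1,0,0,0,1],
    [0,0,-2,0,0,0,1],
    [0,0,-3,0,0,0,1],
    [0,0,-3,0,0,0,1],
    [0,0,-3,0,0,0,1]
  ]
}}

```text
clock: 39.1
position: [0.473, 0.3081, 0.107]
ee_rot: [-0.0, 0.998, -0.064, 0.0]
contact_force: [1.1, -0.1, -1.9]
width: 0.0356
gripper_force: 70.1
```

Emit:
{"api": "servo_tool", "payload": {
  "increments": [
    [0,0,-0.8,0,0,0,1],
    [0,0,-0.8,0,0,0,1],
    [0,0,-0.9,0,0,0,1],
    [0,0,-0.9,0,0,0,1],
    [0,0,-0.8,0,0,0,1]
  ]
}}

```text
clock: 39.6
position: [0.4724, 0.3078, 0.1468]
ee_rot: [0.0, 0.998, -0.064, -0.001]
contact_force: [-0.9, 0.5, -2.0]
width: 0.0353
gripper_force: 70.1
```

Run:
```python
from held import *
held()
```

```text
[0.4724 0.3078 0.1468] 0.0353
  60 ....:::::::::::::::::.=:::::===
  57 ...::::::::::::::==:===::::::==
  54 ....=::::::::::==========:::::=
  51 -...:===.--=---========:::::::.
  48 --..::==============-::::::::::
  45 ---.:::::::::::::::::::::::::::
  42 ---:::==================:::::::
  39 ---:::==================:::::::
  36 ----=.==================:::::::
  33 ----=:==================:::::::
  30 ----=:==================:::::::
  27 -----:==================..:..:.
  24 -----:==================:......
  21 ---:-.==================:......
  18 -----:==================.......
  15 -----:==================::.....
  12 -----:==================:--....
   9 -----.================== ---...
   6 .:--..==================..--:..
   3 .---..================== .---..
   0 ---:..================== .:---.
  -3 ---...================== ..--- 
  -6 ---...==========-@%@@@@=...:---
  -9 .=... -=====-@@@%%%%@@@@ ...=-.
 -12 .=... %@%@%%%%@@%%%%@@@@ . .=..
 -15 .....:@@@@@@@@@@@@%%@@@@-......
 -18 .....----------------.:........
```

Plate centre at +13.5 mm this time, so TCP x target ≈ 0.500 and y ≈ −0.285.

Emit:
{"api": "servo_tool", "payload": {
  "increments": [
    [0.4,2,0,0,0,-0.3,1],
    [0.4,2,0,0,0,-0.3,1],
    [0.4,2,0,0,0,-0.3,1],
    [0.4,2,0,0,0,-0.3,1],
    [0.3,2,0,0,0,-0.3,1]
  ]
}}

```text
clock: 40.15
position: [0.4798, 0.2057, 0.1467]
ee_rot: [0.0, 0.999, -0.051, -0.0]
contact_force: [0.3, -0.8, -2.1]
width: 0.0355
gripper_force: 70.2
```

Emit:
{"api": "servo_tool", "payload": {
  "increments": [
    [0.3,2,0,0,0,-0.3,1],
    [0.3,2,0,0,0,-0.3,1],
    [0.3,2,0,0,0,-0.3,1],
    [0.3,2,0,0,0,-0.3,1],
    [0.3,2,0,0,0,-0.3,1]
  ]
}}

```text
clock: 40.65
position: [0.4855, 0.1047, 0.1468]
ee_rot: [0.0, 0.999, -0.037, -0.0]
contact_force: [-0.3, 0.2, -1.2]
width: 0.0352
gripper_force: 70.2
```

Emit:
{"api": "servo_tool", "payload": {
  "increments": [
    [0.3,2,0,0,0,-0.3,1],
    [0.3,2,0,0,0,-0.3,1],
    [0.3,2,0,0,0,-0.3,1],
    [0.3,2,0,0,0,-0.3,1],
    [0.2,2,0,0,0,-0.3,1]
  ]
}}

```text
clock: 41.15
position: [0.4932, 0.004, 0.1468]
ee_rot: [0.0, 1.0, -0.024, -0.0]
contact_force: [0.8, 0.3, -1.0]
width: 0.0354
gripper_force: 70.2
```

Emit:
{"api": "servo_tool", "payload": {
  "increments": [
    [0.2,2,0,0,0,-0.3,1],
    [0.2,2,0,0,0,-0.3,1],
    [0.2,2,0,0,0,-0.3,1],
    [0.2,2,0,0,0,-0.3,1],
    [0.2,2,0,0,0,-0.3,1]
  ]
}}

```text
clock: 41.65
position: [0.4992, -0.0963, 0.1468]
ee_rot: [-0.0, 1.0, -0.011, -0.0]
contact_force: [0.6, 0.7, -2.1]
width: 0.0357
gripper_force: 70.2
```

Emit:
{"api": "servo_tool", "payload": {
  "increments": [
    [0.1,2,0,0,0,-0.3,1],
    [0.1,2,0,0,0,-0.3,1],
    [0.1,2,0,0,0,-0.3,1],
    [0.1,2,0,0,0,-0.3,1],
    [0.1,2,0,0,0,-0.3,1]
  ]
}}

```text
clock: 42.15
position: [0.5029, -0.1963, 0.1467]
ee_rot: [-0.0, 1.0, 0.002, -0.0]
contact_force: [0.4, 0.0, -2.6]
width: 0.036
gripper_force: 70.2
```

Emit:
{"api": "servo_tool", "payload": {
  "increments": [
    [0.1,2,0,0,0,-0.3,1],
    [0,2,0,0,0,-0.3,1],
    [0,2,0,0,0,0,1],
    [0,1.7,0,0,0,0,1],
    [0,1.2,0,0,0,0,1]
  ]
}}

```text
clock: 42.65
position: [0.5051, -0.286, 0.1469]
ee_rot: [0.0, 1.0, 0.007, -0.0]
contact_force: [-0.3, 0.6, -0.6]
width: 0.0357
gripper_force: 70.2
```

Run:
```python
from held import *;from plan import plan
held();s=manip.get_state();print(np.degrees(Rt(s["ee_rot"]).as_euler('xyz')));plan([.5,-.285,.148],.7,1,1)
```

```text
[ 0.5051 -0.286   0.1469] 0.0357
  60 .------------------#::#########
  57 -----%%-----------%###########%
  54 .---%%%#---------*%%-##--:-:@%%
  51 .------------------------------
  48 .------------------------------
  45 .:-----...................-----
  42 :------------------------:-----
  39 .:-----------------------.-----
  36 .------------------------:-----
  33 -------------------------:-----
  30 -------------------------:-----
  27 -------------------------.-----
  24 -------------------------.-----
  21 -------------------------:-----
  18 *******------------------:*****
  15 **####*------------------.*****
  12 ++++::-------------------.::-++
   9 ++*=:: ------------------ :::*+
   6  ..-::.------------------  ::..
   3 ..-::..------------------  ::: 
   0 ..:::..------------------   :::
  -3 .-::...--------------:#%-   :::
  -6 ::::...----------=######+  . ::
  -9 ..--...*##:##############    -.
 -12 .......##################+. .:.
 -15 .......=++**++***+*+++++=-  ...
 -18 .......:::::::::::::::::::  ...
[ 1.79874548e+02 -1.17689831e-02  7.11991716e-01]
[[-0.1,-0.06,-0.02,0.0,-0.0,0.0,1],[-0.11,-0.06,-0.02,0.0,-0.0,0.0,1],[-0.1,-0.06,-0.02,0.0,-0.0,0.0,1],[-0.11,-0.06,-0.03,0.0,-0.0,0.0,1],[-0.1,-0.05,-0.02,0.0,-0.0,0.0,1]]
```

Emit:
{"api": "servo_tool", "payload": {
  "increments": [
    [-0.1,0,0,0,0,0,1],
    [-0.2,0,-0.1,0,0,0,1],
    [-0.2,0,0,0,0,0,1],
    [0,0,0,0,0,0,1],
    [0,0,0,0,0,0,1]
  ]
}}

```text
clock: 43.2
position: [0.5001, -0.2841, 0.1483]
ee_rot: [0.0, 1.0, 0.007, 0.0]
contact_force: [0.2, 0.0, -2.0]
width: 0.0356
gripper_force: 70.2
```

Emit:
{"api": "servo_tool", "payload": {
  "increments": [
    [0,0,0,0,0,0,-0.3],
    [0,0,0,0,0,0,-0.3],
    [0,0,0,0,0,0,-0.3],
    [0,0,0,0,0,0,-0.3],
    [0,0,0,0,0,0,-0.3]
  ]
}}

```text
clock: 43.7
position: [0.5002, -0.2846, 0.1482]
ee_rot: [0.0, 1.0, 0.007, 0.0]
contact_force: [-0.6, 0.4, 0.4]
width: 0.0555
gripper_force: 0.0
```

Emit:
{"api": "servo_tool", "payload": {
  "increments": [
    [-1,-1,-1,0,0,0,-0.3],
    [-1,-2,-2,0,0,0,-0.3],
    [-1,-2,-2,0,0,0,-0.3],
    [-1,-2,-2,0,0,0,-0.3],
    [-1,-2,0,0,0,0,-0.3]
  ]
}}

```text
clock: 44.2
position: [0.4492, -0.1949, 0.2217]
ee_rot: [0.002, 1.0, 0.007, 0.003]
contact_force: [0.2, 0.5, -0.2]
width: 0.0552
gripper_force: 0.0
```

Run:
```python
from asc import *
s=manip.get_state();print(s["position"],s["width"])
T=lambda x,y,z:np.array([.5485+x*1e-3,-.2095+y*1e-3,.004+z*1e-3])
asc("wrist",T,range(90,-95,-10),range(150,-155,-7),8)
w=optics.get_image("wrist")[:,:,::-1];t=optics.get_image("top")[:,:,::-1];cv2.imwrite("pics/w11.png",np.vstack([cv2.resize(w[:230,:],(800,359)),cv2.resize(t[155:255,140:420],(800,240),interpolation=cv2.INTER_CUBIC)]))
```

```text
[ 0.44923448 -0.19491059  0.22165547] 0.05516405991891554
  90 ####*----############-=+*:-=:-:::---:--:----
  80 *=*=-------%####################**********-:
  70 ***-----------#########################*#*-:
  60 ##:------------=#################*********-:
  50 **----------------%%################******-:
  40 *#-------------------####################*-:
  30 +-------------------=#####################::
  20 -------.:::::--------####################*-:
  10 --####*..:::.-------######################-:
   0 -######-.:::.------##########*#*#*########%:
 -10 #####*#-::...---::::=-%-%####=-----########:
 -20 #####--:..:..----...:.--##%##=----+###%####:
 -30 -------.:::::----::.:.-------..::.:------++:
 -40 -----------------:...:-------..:..-------##:
 -50 -----------------.::.:-------..:..--------#:
 -60 -----------------:::::-------::=---===++=+++
 -70 #--------------------------::++*++++++++++++
 -80 +*::::::-:------------------++++++++++++++++
 -90 +++++++*::-:::==+*+**-:*********++++++++++++
```

Three dark plates show at tray y≈+80, +15 and −75; the first was nudged a little but is well inside. Now I'll close the clamp, pinching the bar at its back stop.

Run:
```python
from h import *;from plan import plan
print(J(100,-33,0));plan(J(100,-33,170),82.3,4,-.3)
g=np.linspace(1.945,-.05,26);y=-8.2*np.cos(g);z=-8.2*np.sin(g)
a=np.round(y-y[0],1);b=np.round(z-z[0],1)
print(np.c_[np.diff(a),np.diff(b)].round(1).reshape(5,5,2).tolist())
```

```text
[0.59247678 0.15859894 0.        ]
[[0.75,-1.75,0.25,0.0,-0.0,-4.1,-0.3],[0.87,-1.69,0.25,0.0,-0.0,-4.1,-0.3],[0.99,-1.63,0.25,0.0,-0.0,-4.1,-0.3],[1.11,-1.55,0.24,0.0,-0.0,-4.1,-0.3],[1.21,-1.47,0.25,0.0,-0.0,-4.1,-0.3]]
[[1.32,-1.38,0.24,0.0,-0.0,-4.1,-0.3],[1.41,-1.28,0.25,0.0,-0.0,-4.1,-0.3],[1.5,-1.18,0.24,0.0,-0.0,-4.1,-0.3],[1.58,-1.07,0.25,0.0,-0.0,-4.1,-0.3],[1.65,-0.95,0.24,0.0,-0.0,-4.1,-0.3]]
[[1.72,-0.83,0.25,0.0,-0.0,-4.1,-0.3],[1.77,-0.71,0.24,0.0,-0.0,-4.1,-0.3],[1.82,-0.58,0.25,0.0,-0.0,-4.1,-0.3],[1.85,-0.45,0.24,0.0,-0.0,-4.1,-0.3],[1.88,-0.31,0.25,0.0,-0.0,-4.1,-0.3]]
[[1.9,-0.18,0.24,0.0,-0.0,-4.1,-0.3],[1.9,-0.04,0.25,0.0,-0.0,-4.1,-0.3],[1.9,0.1,0.24,0.0,-0.0,-4.1,-0.3],[1.89,0.23,0.25,0.0,-0.0,-4.1,-0.3],[1.87,0.37,0.24,0.0,-0.0,-4.1,-0.3]]
[[[-0.6, -0.2], [-0.7, -0.2], [-0.6, -0.1], [-0.6, -0.1], [-0.7, 0.0]], [[-0.7, 0.1], [-0.6, 0.1], [-0.6, 0.1], [-0.7, 0.2], [-0.6, 0.3]], [[-0.6, 0.3], [-0.5, 0.3], [-0.5, 0.4], [-0.5, 0.4], [-0.5, 0.5]], [[-0.4, 0.5], [-0.4, 0.5], [-0.4, 0.5], [-0.3, 0.6], [-0.2, 0.6]], [[-0.2, 0.7], [-0.2, 0.6], [0.0, 0.6], [-0.1, 0.7], [0.0, 0.6]]]
```

Emit:
{"api": "servo_tool", "payload": {
  "increments": [
    [0.8,-1.8,0,0,0,-4.1,-0.3],
    [0.9,-1.7,0,0,0,-4.1,-0.3],
    [1,-1.6,0,0,0,-4.1,-0.3],
    [1.1,-1.6,0,0,0,-4.1,-0.3],
    [1.2,-1.5,0,0,0,-4.1,-0.3]
  ]
}}

```text
clock: 44.85
position: [0.486, -0.1061, 0.2179]
ee_rot: [0.0, 0.983, 0.186, -0.0]
contact_force: [1.3, 0.4, -0.0]
width: 0.0557
gripper_force: 0.0
```

Emit:
{"api": "servo_tool", "payload": {
  "increments": [
    [1.3,-1.4,0.2,0,0,-4.1,-0.3],
    [1.4,-1.3,0.2,0,0,-4.1,-0.3],
    [1.5,-1.2,0.2,0,0,-4.1,-0.3],
    [1.6,-1.1,0.2,0,0,-4.1,-0.3],
    [1.6,-0.9,0.2,0,0,-4.1,-0.3]
  ]
}}

```text
clock: 45.35
position: [0.5218, -0.0177, 0.2077]
ee_rot: [0.0, 0.934, 0.358, -0.0]
contact_force: [-0.6, 1.2, 0.1]
width: 0.0556
gripper_force: 0.0
```

Emit:
{"api": "servo_tool", "payload": {
  "increments": [
    [1.7,-0.8,0.4,0,0,-4.1,-0.3],
    [1.8,-0.7,0.4,0,0,-4.1,-0.3],
    [1.8,-0.6,0.4,0,0,-4.1,-0.3],
    [1.8,-0.5,0.4,0,0,-4.1,-0.3],
    [1.9,-0.3,0.4,0,0,-4.1,-0.3]
  ]
}}

```text
clock: 45.85
position: [0.5576, 0.0702, 0.1875]
ee_rot: [0.0, 0.855, 0.518, -0.0]
contact_force: [-0.4, -0.4, 0.4]
width: 0.0555
gripper_force: 0.0
```

Emit:
{"api": "servo_tool", "payload": {
  "increments": [
    [1.9,-0.2,0.4,0,0,-4.1,-0.3],
    [1.9,0,0.4,0,0,-4.1,-0.3],
    [1.9,0.1,0.4,0,0,-4.1,-0.3],
    [1.9,0.2,0.4,0,0,-4.1,-0.3],
    [1.9,0.4,0.4,0,0,-4.1,-0.3]
  ]
}}

```text
clock: 46.35
position: [0.5943, 0.1586, 0.1674]
ee_rot: [0.0, 0.749, 0.662, -0.0]
contact_force: [-0.8, 0.2, -0.5]
width: 0.0557
gripper_force: 0.0
```

Run:
```python
from asc import *;from plan import plan
s=manip.get_state();print(s["position"],s["width"],np.degrees(Rt(s["ee_rot"]).as_euler('xyz')))
asc("wrist",J,range(130,70,-3),range(60,-50,-4),115);plan(J(100,-33,71.5),82.3,2,-.3)
```

```text
[0.5942905  0.15855655 0.16743041] 0.05574121654267672 [-1.79977618e+02  3.75626721e-02  8.29304002e+01]
 130 ..----.....:..--...---------
 127 ..-----.......--...---------
 124 ...-----...:..--...---------
 121 .........................:..
 118 ..................:.::......
 115 ....:.......::.:....::......
 112 :...----:-....:--....-:--:--
 109 =--:-----:=------::.--=-----
 106 %=====####%##%=========###==
 103 @=====@@@@@@@@=========@@@*=
 100 %=====@@@@@@@@@@======@@@@*=
  97 ##====%%%%#####+======*%%%==
  94 ++:::++++==+======::::======
  91 +=::::++++++=+::::::::+==+=+
  88 ++::::+=====-::::::::::=====
  85 ==:::====+:::::::::::::=====
  82 ++::::+::::::::::::::::=====
  79 ++=::::::::::::::::::::=====
  76 =++::::::::::::::::::::=====
  73 ===:::::::::::::::::::::====
[[-0.04,-0.03,0.95,-0.0,-0.0,0.1,-0.3],[-0.04,-0.02,0.95,-0.0,-0.0,0.1,-0.3],[-0.03,-0.02,0.95,-0.0,-0.0,0.1,-0.3],[-0.04,-0.03,0.95,-0.0,-0.0,0.1,-0.3],[-0.03,-0.02,0.95,-0.0,-0.0,0.1,-0.3]]
[[-0.04,-0.03,0.95,-0.0,-0.0,0.1,-0.3],[-0.03,-0.02,0.95,-0.0,-0.0,0.1,-0.3],[-0.04,-0.03,0.95,-0.0,-0.0,0.1,-0.3],[-0.03,-0.02,0.95,-0.0,-0.0,0.1,-0.3],[-0.04,-0.03,0.96,-0.0,-0.0,0.1,-0.3]]
```

The bar shows at jig x≈101 as expected, so I'll descend and pinch.

Emit:
{"api": "servo_tool", "payload": {
  "increments": [
    [0,0,1,0,0,0,-0.3],
    [0,0,1,0,0,0,-0.3],
    [0,0,1,0,0,0,-0.3],
    [0,0,1,0,0,0,-0.3],
    [0,0,1,0,0,0,-0.3]
  ]
}}

```text
clock: 46.9
position: [0.5933, 0.1578, 0.1171]
ee_rot: [-0.0, 0.75, 0.661, -0.0]
contact_force: [-0.9, 0.4, -0.2]
width: 0.0553
gripper_force: 0.0
```

Emit:
{"api": "servo_tool", "payload": {
  "increments": [
    [0,0,1,0,0,0,-0.3],
    [0,0,1,0,0,0,-0.3],
    [0,0,1,0,0,0,-0.3],
    [0,0,0.9,0,0,0,-0.3],
    [0,0,0.8,0,0,0,-0.3]
  ]
}}

```text
clock: 47.4
position: [0.5935, 0.1584, 0.0702]
ee_rot: [-0.0, 0.75, 0.661, -0.0]
contact_force: [-0.1, 0.1, -0.2]
width: 0.0553
gripper_force: 0.0
```

Emit:
{"api": "servo_tool", "payload": {
  "increments": [
    [0,0,0,0,0,0,1],
    [0,0,0,0,0,0,1],
    [0,0,0,0,0,0,1],
    [0,0,0,0,0,0,1],
    [0,0,0,0,0,0,1]
  ],
  "squeeze": 50
}}

```text
clock: 47.9
position: [0.5929, 0.1586, 0.0716]
ee_rot: [-0.0, 0.75, 0.661, -0.0]
contact_force: [-3.3, 0.4, 3.9]
width: 0.0118
gripper_force: 49.1
```

Gripped. Now the arc back down.

Emit:
{"api": "servo_tool", "payload": {
  "increments": [
    [0,-0.6,-0.2,0,0,0,1],
    [0,-0.7,-0.2,0,0,0,1],
    [0,-0.6,-0.1,0,0,0,1],
    [0,-0.6,-0.1,0,0,0,1],
    [0,-0.7,0,0,0,0,1]
  ]
}}

```text
clock: 48.4
position: [0.5662, 0.1625, 0.0792]
ee_rot: [0.003, 0.75, 0.661, 0.004]
contact_force: [6.2, -0.7, 1.0]
width: 0.012
gripper_force: 48.8
```

Emit:
{"api": "servo_tool", "payload": {
  "increments": [
    [0,-0.7,0.1,0,0,0,1],
    [0,-0.6,0.1,0,0,0,1],
    [0,-0.6,0.1,0,0,0,1],
    [0,-0.7,0.2,0,0,0,1],
    [0,-0.6,0.3,0,0,0,1]
  ]
}}

```text
clock: 48.9
position: [0.5328, 0.1673, 0.0715]
ee_rot: [0.002, 0.75, 0.661, 0.003]
contact_force: [1.5, 1.3, 12.0]
width: 0.0117
gripper_force: 54.2
```

Emit:
{"api": "servo_tool", "payload": {
  "increments": [
    [0,-0.6,0.3,0,0,0,1],
    [0,-0.5,0.3,0,0,0,1],
    [0,-0.5,0.4,0,0,0,1],
    [0,-0.5,0.4,0,0,0,1],
    [0,-0.5,0.5,0,0,0,1]
  ]
}}

```text
clock: 49.4
position: [0.5053, 0.1711, 0.0503]
ee_rot: [0.0, 0.75, 0.661, 0.002]
contact_force: [4.4, 4.4, 4.7]
width: 0.0119
gripper_force: 57.1
```

Emit:
{"api": "servo_tool", "payload": {
  "increments": [
    [0,-0.4,0.5,0,0,0,1],
    [0,-0.4,0.5,0,0,0,1],
    [0,-0.4,0.5,0,0,0,1],
    [0,-0.3,0.6,0,0,0,1],
    [0,-0.2,0.6,0,0,0,1]
  ]
}}

```text
clock: 49.9
position: [0.4889, 0.1735, 0.0231]
ee_rot: [0.0, 0.751, 0.661, 0.002]
contact_force: [3.4, 5.5, 2.6]
width: 0.0118
gripper_force: 60.6
```

Emit:
{"api": "servo_tool", "payload": {
  "increments": [
    [0,-0.2,0.7,0,0,0,1],
    [0,-0.2,0.6,0,0,0,1],
    [0,0,0.6,0,0,0,1],
    [0,-0.1,0.6,0,0,0,1],
    [0,0,0.4,0,0,0,1]
  ]
}}

```text
clock: 50.4
position: [0.4822, 0.1744, -0.0063]
ee_rot: [-0.001, 0.751, 0.661, 0.001]
contact_force: [0.8, 7.6, 4.8]
width: 0.012
gripper_force: 64.1
```

Emit:
{"api": "servo_tool", "payload": {
  "increments": [
    [0,0,0.2,0,0,0,1],
    [0,0,0,0,0,0,0.43],
    [0,0,0,0,0,0,0.43],
    [0,0,0,0,0,0,0.43],
    [0,0,-0.5,0,0,0,0.43]
  ]
}}

```text
clock: 50.9
position: [0.4809, 0.1719, -0.0037]
ee_rot: [-0.001, 0.75, 0.661, -0.002]
contact_force: [-1.4, 0.7, 0.6]
width: 0.0245
gripper_force: 0.0
```

Emit:
{"api": "servo_tool", "payload": {
  "increments": [
    [0,0,-1,0,0,0,0.43],
    [0,0,-2,0,0,0,0.43],
    [0,0,-3,0,0,0,0.43],
    [0,-1,-3,0,0,0,0.43],
    [0,-2,-3,0,0,0,0.43]
  ]
}}

```text
clock: 51.4
position: [0.4539, 0.1761, 0.1192]
ee_rot: [0.001, 0.75, 0.661, 0.001]
contact_force: [-0.0, -0.6, -0.1]
width: 0.0246
gripper_force: 0.0
```

Emit:
{"api": "servo_tool", "payload": {
  "increments": [
    [0,-3,-1,0,0,0,0.43],
    [0,-3,-1,0,0,0,0.43],
    [0,-3,-1,0,0,0,0.43],
    [0,-2,-1,0,0,0,0.43],
    [0,0,0,0,0,0,0.43]
  ]
}}

```text
clock: 51.9
position: [0.3416, 0.1902, 0.1589]
ee_rot: [0.0, 0.75, 0.662, 0.001]
contact_force: [0.1, -0.1, 0.2]
width: 0.0244
gripper_force: 0.0
```

Run:
```python
from h import *
s=manip.get_state();print(s["position"],s["width"],s["contact_force"])
t=optics.get_image("top")[:,:,::-1];print([(x["at"],round(x["p"],2)) for x in finder.tip_of("clamp_grip","top")],[ (g,proj("top",J(70-82*np.cos(g),0,32+82*np.sin(g))).round()) for g in(-.145,.5,1.945)])
v=optics.get_image("side")[:,:,::-1]
t=cv2.resize(t[100:260,140:420],(800,457)[::1],interpolation=cv2.INTER_CUBIC)[:, :440*800//800+360]
v=cv2.resize(v[100:340,150:370],(490,534))
cv2.imwrite("pics/end.png",np.hstack([cv2.resize(t,(480,534)),v[:,:320]])) if 0 else cv2.imwrite("pics/end.png",np.vstack([cv2.resize(t,(560,320)),cv2.resize(v[:,:],(560,610))[20:300]]))
```

```text
[0.34157899 0.1901581  0.15888412] 0.024432172130872974 [ 0.12794542 -0.09792645  0.24233837]
[([200.2, 222.1], 0.73)] [(-0.145, array([199., 222.])), (0.5, array([198., 219.])), (1.945, array([201., 180.]))]
```

View pics/end.png

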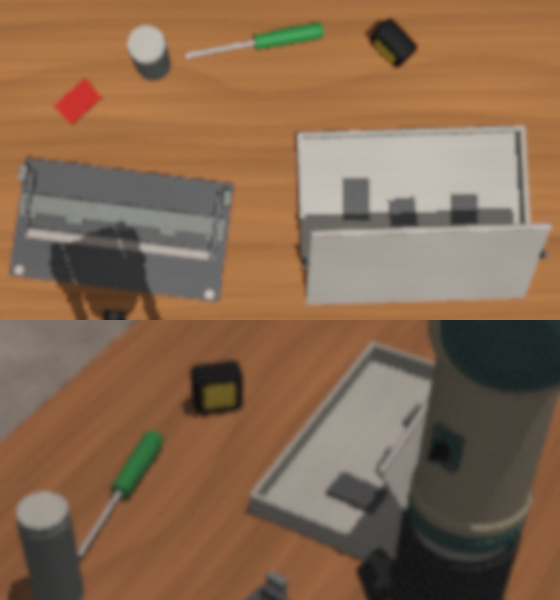

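The end picture shows three plates lying dark side up in the tray at (355,198), (402,210) and (463,208). The jig is empty and its bar is down, and the can, screwdriver and tape are where they were.

```bash
python3 -c "
from rig import manip
print(manip.sign_off())"
```

```text
the job is handed in; nothing more can be done
None
```

The job is handed in: all three plates in the jig were turned over the ramp and lie dark side up in the catch tray, the clamp bar is closed, and the can, screwdriver and tape measure are where they were.

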